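# Load the particle analyser's sample magazine and set its feed rate

### The job

Get the analyser's feeder ready: first slide the feed-rate fader back to zero against its stop, and only then swing the clamp bar fully open. Move each spent yellow cassette from the red magazine to stand in the green tray, seat every blue sample cassette on the bench fully down in a pocket of the magazine, any one in any pocket, swing the clamp bar fully shut over them, and last of all slide the fader up until its white line is level with the orange pointer. Leave the bottle, jar, beaker, funnel, brush and can standing where they are.

Things in the scene. Friction and masses are not known exactly. Their poses are not given: they have to be found in the camera images.
- magazine: sample magazine fixed to the bench: grey base plate 280 x 104 x 15 mm with red walls (8 mm thick, top 40 mm above the bench) that form three pockets in a row along its x axis. Origin: centre of the underside; x runs along the row towards the clamp hinge (away from the robot), z up. A red post 16 x 24 mm, 82 mm high, stands at x = -115 mm, in front of the row, below the shut clamp bar's end.
- pocket0 (a point): centre of the black floor (15 mm above the bench) of pocket 0 (nearest the robot). The pocket is 52 mm along the magazine's x, 72 mm along its y and 25 mm deep; pockets are 60 mm apart. Axes as the magazine's
- pocket1 (a point): centre of the black floor (15 mm above the bench) of pocket 1 (middle). The pocket is 52 mm along the magazine's x, 72 mm along its y and 25 mm deep; pockets are 60 mm apart. Axes as the magazine's
- pocket2 (a point): centre of the black floor (15 mm above the bench) of pocket 2 (nearest the hinge). The pocket is 52 mm along the magazine's x, 72 mm along its y and 25 mm deep; pockets are 60 mm apart. Axes as the magazine's
- clamp (a joint): angle of the aluminium clamp bar (250 x 22 x 14 mm, underside 84 mm above the bench), which swings level about an upright pivot at the far end of the magazine: 0 = shut (lying over the row of pockets, its knob at the near end, 3 mm above seated cassettes), grows as the knob swings out to the left (+y), 1.5 rad = fully open, against its stop. It stays where it is left
- clamp_knob (a point): centre of the top (134 mm above the bench) of the black knob on the clamp bar's end: upright cylinder 22 mm in diameter, 36 mm high, 225 mm from the pivot; grip it from above or push it
- clamp_hinge (a point): point on the clamp bar's pivot axis, at the height of the knob's top
- fader_base: feed-rate fader: white box 100 x 260 x 30 mm fixed to the bench, with a black slot along its y axis and tick marks. Origin: centre of the underside; y along the slot, z up. The track's zero end is its -y end (the end towards the magazine)
- fader (a joint): position of the fader's grip in m: 0 = zero end stop, grows towards +y of fader_base, 0.14 = other end stop. Stiff (about 3 N), it stays where it is left
- fader_grip (a point): centre of the top (71 mm above the bench) of the fader's black grip with a white line across it: 40 mm across the slot (x), 22 mm along it (y), 40 mm high
- pointer: orange set-point pointer fixed on the fader box, beside the slot on its far side, 10 mm high, 20 mm wide. Origin: at its tip, on the box's top (30 mm above the bench); its y axis runs along the slot. The grip is at the set point when its white line is level with the tip, that is when its y in this frame is 0
- cassette0: closed sample cassette: blue body 64 (x) x 44 (y) x 36 mm with a white band, and on its top a white grip rib 14 mm thick (x), 40 mm long (y), 30 mm high, so 66 mm high in all; about 0.16 kg. Origin: centre of the underside, z up. May be absent (None). It fits a pocket with its x along the magazine's y, either way round, 4 mm free on every side
- cassette1: closed sample cassette: blue body 64 (x) x 44 (y) x 36 mm with a white band, and on its top a white grip rib 14 mm thick (x), 40 mm long (y), 30 mm high, so 66 mm high in all; about 0.16 kg. Origin: centre of the underside, z up. May be absent (None). It fits a pocket with its x along the magazine's y, either way round, 4 mm free on every side
- cassette2: closed sample cassette: blue body 64 (x) x 44 (y) x 36 mm with a white band, and on its top a white grip rib 14 mm thick (x), 40 mm long (y), 30 mm high, so 66 mm high in all; about 0.16 kg. Origin: centre of the underside, z up. May be absent (None). It fits a pocket with its x along the magazine's y, either way round, 4 mm free on every side
- spent0: spent sample cassette, same shape and size as the blue ones but yellow with black band and rib, about 0.12 kg; starts seated in a pocket. Origin: centre of the underside. May be absent (None)
- spent1: spent sample cassette, same shape and size as the blue ones but yellow with black band and rib, about 0.12 kg; starts seated in a pocket. Origin: centre of the underside. May be absent (None)
- tray: green open return tray fixed to the bench, 130 (x) x 220 (y) x 30 mm outside, walls and floor 5 mm; origin: centre of the underside, y along its length
- bottle: bystander: amber glass bottle, 60 mm in diameter, 150 mm high; origin at the underside
- jar: bystander: clear jar with red cap, 64 mm in diameter, 75 mm high; origin at the underside
- beaker: bystander: open glass beaker, 70 mm in diameter, 85 mm high; origin at the underside
- funnel: bystander: steel funnel standing on its mouth, 68 mm in diameter, 75 mm high; origin at the underside
- brush: bystander: brush 170 mm long lying on the bench, along its x; origin at the underside
- can: bystander: can 60 mm in diameter, 100 mm high; origin at the underside
Mind the look-alikes: they are no part of the job. What is shaped like the spent0 but pink or purple is not meant.

How it is judged (in metres and radians):
On the way, in this order (a step that is already met when the one before it is completed fails the run):
1. the fader is at zero, the clamp bar not yet opened (value of joint fader below 0.006 m and value of joint clamp below 0.5 rad), for 0.2 s.
2. the clamp bar is fully open (over 1.25 rad) (value of joint clamp above 1.25 rad), for 0.2 s.
3. every spent cassette stands in the tray and every blue one is seated in a pocket, the fader still at zero (((horizontal distance between cassette0 and pocket0 below 0.008 m and z of cassette0 in the frame of pocket0 below 0.006 m) or (horizontal distance between cassette0 and pocket1 below 0.008 m and z of cassette0 in the frame of pocket1 below 0.006 m) or (horizontal distance between cassette0 and pocket2 below 0.008 m and z of cassette0 in the frame of pocket2 below 0.006 m)) and angle between each of cassette0, cassette1, cassette2, spent0, spent1's own z axis and vertical below 0.12 rad and ((horizontal distance between cassette1 and pocket0 below 0.008 m and z of cassette1 in the frame of pocket0 below 0.006 m) or (horizontal distance between cassette1 and pocket1 below 0.008 m and z of cassette1 in the frame of pocket1 below 0.006 m) or (horizontal distance between cassette1 and pocket2 below 0.008 m and z of cassette1 in the frame of pocket2 below 0.006 m)) and ((horizontal distance between cassette2 and pocket0 below 0.008 m and z of cassette2 in the frame of pocket0 below 0.006 m) or (horizontal distance between cassette2 and pocket1 below 0.008 m and z of cassette2 in the frame of pocket1 below 0.006 m) or (horizontal distance between cassette2 and pocket2 below 0.008 m and z of cassette2 in the frame of pocket2 below 0.006 m)) and x of spent0 in the frame of tray between -0.05 and 0.05 m and y of spent0 in the frame of tray between -0.1 and 0.1 m and z of each of spent0, spent1 in the frame of tray below 0.012 m and x of spent1 in the frame of tray between -0.05 and 0.05 m and y of spent1 in the frame of tray between -0.1 and 0.1 m and value of joint fader below 0.012 m), for 0.3 s.
4. the clamp bar is shut over the cassettes, the fader still at zero (value of joint clamp below 0.06 rad and value of joint fader below 0.012 m), for 0.2 s.
5. the fader is level with the pointer (y of fader_grip in the frame of pointer between -0.006 and 0.006 m), for 0.2 s.
At the end, for the whole second after the job is handed in: yellow cassettes upright on the tray's floor; blue ones upright in pockets (within 8 mm of centre, 6 mm of the floor); all at rest; clamp bar within 0.06 rad of shut; fader grip within 6 mm of the pointer along the track (all of step 5 and ((horizontal distance between cassette0 and pocket0 below 0.008 m and z of cassette0 in the frame of pocket0 below 0.006 m) or (horizontal distance between cassette0 and pocket1 below 0.008 m and z of cassette0 in the frame of pocket1 below 0.006 m) or (horizontal distance between cassette0 and pocket2 below 0.008 m and z of cassette0 in the frame of pocket2 below 0.006 m)) and angle between each of cassette0, cassette1, cassette2, spent0, spent1's own z axis and vertical below 0.12 rad and ((horizontal distance between cassette1 and pocket0 below 0.008 m and z of cassette1 in the frame of pocket0 below 0.006 m) or (horizontal distance between cassette1 and pocket1 below 0.008 m and z of cassette1 in the frame of pocket1 below 0.006 m) or (horizontal distance between cassette1 and pocket2 below 0.008 m and z of cassette1 in the frame of pocket2 below 0.006 m)) and ((horizontal distance between cassette2 and pocket0 below 0.008 m and z of cassette2 in the frame of pocket0 below 0.006 m) or (horizontal distance between cassette2 and pocket1 below 0.008 m and z of cassette2 in the frame of pocket1 below 0.006 m) or (horizontal distance between cassette2 and pocket2 below 0.008 m and z of cassette2 in the frame of pocket2 below 0.006 m)) and x of spent0 in the frame of tray between -0.05 and 0.05 m and y of spent0 in the frame of tray between -0.1 and 0.1 m and z of each of spent0, spent1 in the frame of tray below 0.012 m and x of spent1 in the frame of tray between -0.05 and 0.05 m and y of spent1 in the frame of tray between -0.1 and 0.1 m and linear speed of each of cassette0, cassette1, cassette2, spent0, spent1 below 0.02 m/s and value of joint clamp below 0.06 rad); the robot touches nothing.
It fails at once if a bystander is moved more than 5 cm (distance of any of bottle, jar, beaker, funnel, brush, can from where it was at the start of the episode above 0.05 m).
It fails at once if a standing bystander is tipped over (angle between any of bottle, jar, beaker, funnel, can's own z axis and vertical above 0.5 rad).
Of cassette0, cassette1, cassette2 only 2 to 3 are there at a start; the rules pass over those that are not, and their reading is None.
Of spent0, spent1 only 1 to 2 are there at a start; the rules pass over those that are not, and their reading is None.
At some moment in a run one of cassette0, cassette1, cassette2 may be knocked a few centimetres aside while the robot is not near it.
It also fails if it takes over 210 s, if anything falls off the work surface, if the arm or the gripper's body presses on something with over 40 N, if the wrist force passes 120 N, or if a joint passes its speed limit or range.

### The arm

A 6-joint arm with a two-finger parallel gripper is mounted at the origin on the work surface. World frame = base frame: x ahead of the robot, y to its left, z up, the work surface at z = 0. Lengths are in m, angles in degrees, forces in N, time in s.
With the tool pointing down it reaches from about 0.3 to 0.75 m from the base axis. Payload 8.5 kg.
Tool frame: the origin (TCP) lies midway between the tips of the shut fingers; the grasp point (between the pads) lies 19 mm behind it (env.grasp_offset is the distance from the TCP to the grasp point, in m); z points along the fingers, y is the line along which they close (so a half turn about z gives the same grasp; the last joint's range is limited). The gripper opens to 85 mm and grips with 20 to 120 N. Pads are 22 mm wide; open, the fingers measure 114 mm over their backs; the gripper's body (76 mm by 85 mm) begins 54 mm behind the grasp point. The pads swing forward as they close: fully open they stand 13 mm farther back than shut.
Start: joints at [63.123, 21.807, 74.336, -0, 83.858, -12.336], TCP at [0.138, 0.532, 0.231] pointing down, gripper open.
Joint ranges: [-178.18, 178.18], [-50.72, 133.34], [12.68, 142.11], [-81.47, 261.47], [9.98, 163.14], [-165.26, 165.26]. Speed limits (degrees/s): [136.94, 136.94, 180, 180, 180, 180].

### API

Orientations are given as a 3x3 rotation matrix whose columns are the frame's x, y, z axes.
In Python, from rig import env gives the robot as it stands.
- The arm moves only by the tool servo_tool, never from a script. Its argument "deltas" is text: rows parted by semicolons, each of 7 numbers parted by spaces: the opening, from 0 (shut) to 1 (fully open), then the shift along the tool's x, y, z in mm, then the turn, a rotation vector about the tool's x, y, z in rad. A call has 1 to 8 rows; each row shifts and turns the commanded pose from where the row before left it, along the tool's axes as they then stand; what a row does not reach is not made up. A row lasts 1/12 s, in which the tool goes at most 41.7 mm and 7.16 degrees, less where a joint would pass 70% of its speed; a pose out of reach is approached as far as the arm can. A call is refused whole if a number of a shift passes 41.7 or a number of a turn 0.125, either way. A call with a gripper value outside its range is refused whole. The fingers move at their own pace and stop on an object; "newtons" is the grip in N (left out, the last holds). Time passes only in rows, so rows that do not move let the fingers close. It gives the time, the measured TCP pose, the force, the opening and the grip force at its end, in the units of the state.
- env.observe(): the state, without advancing time (a new reading comes with each control period).
- env.get_image(name): name is "scene" or "top" or "wrist"; returns a dict with "img" (384x512x3 uint8, red, green, blue), "depth" (384x512 float32, m along the optical axis (not along the pixel's ray), 0 where there is no reading), "camera_matrix" (3x3 intrinsics, pixels), "world_to_cam" (4x4, takes a point from world to camera coordinates). Camera axes: x right, y down, z forward; pixel columns grow to the right and rows downward; lengths in m; the calibration is good to about 2 mm. The wrist camera is an equidistant fisheye: a pixel r from the principal point sees the ray r / f radians off the axis. A picture is of the moment at which its call begins.
- env.close_job(): hands the job in; it is judged then, once.
Trained networks look in a picture, given as the dict that the camera call returned (one of the last four; its "shot" number tells which), for a name from the list of things; names that differ only in an ending like _2 or _b are one class to them, and where a whole thing is asked for, a point or a joint stands for the part that bears it (a point fixed in the world has none). Each returns a list of dicts, best first, with "conf" (0 to 1); they miss things now and then, are a little off and sometimes report something else, mostly with a low value. They report only what shows in the picture. A call takes as long as a camera call. They do not tell look-alikes from the thing itself.
- env.spot_in(name, picture): "bbox" ([centre column, centre row, width, height] in pixels, round what is visible of it).
- env.spot_point(name, picture): "uv" ([column, row] in pixels: a listed point, or the origin of a listed thing).
The state is a dict: "time_s": time; "q": joint angles; "qvel": joint speeds; "joint_efforts": joint torques, N m; "position": TCP position; "tool_rot": TCP orientation; "ft_force": force on the tool from outside, world axes, zero at the start; "wrist_torque": the same for the moment, N m; "grip_width": finger opening in m; "gripper_force": force on a finger pad.
Only numpy, scipy, OpenCV 4.12 (cv2) and the standard library are available. Lean on these libraries where they do the work, as an engineer would, in place of code of your own. Each camera call takes 0.05 s, during which the arm holds its last target. There are 200 camera calls.

## Working session

There is one attempt and no reset: what is moved stays moved. The work goes in short steps, Python scripts to look and compute and a tool call to move; the robot and the scene stay as the last step left them, time stands still between calls to the robot, and variables do not carry over. Pictures are saved under pics/ and viewed, at most 14 in all, crops included, and the job is handed in when it is done.

Besides the shell and the picture viewer there is one more tool, called after "Request:" as a command line: name --argument value ..., lists and objects as JSON in quotes. servo_tool: Moves the arm, as the interface text tells. Its arguments: {"type":"object","properties":{"deltas":{"type":"string"},"newtons":{"type":"number"}},"required":["deltas"]}

```bash
ls; mkdir -p pics; python3 - <<'E'
from rig import env
import cv2,numpy as np,pickle
o=env.observe();print(o['time_s'],o['position'],o['tool_rot'],o['grip_width'])
P={}
for n in['scene','top']:
    p=env.get_image(n);P[n]=p
    cv2.imwrite(f'pics/{n}0.png',p['img'][:,:,::-1])
    print(n,p['camera_matrix'].tolist(),p['world_to_cam'].round(3).tolist())
    for k in['clamp_knob','clamp_hinge','fader_grip','pointer','pocket0','pocket1','pocket2','cassette0','spent0','tray','magazine','fader_base','bottle','jar','beaker','funnel','brush','can']:
        print(k,[(np.round(d['uv'],1).tolist(),round(d['conf'],2)) for d in env.spot_point(k,p)][:5])
pickle.dump(P,open('p0.pkl','wb'))
E
```

```text
pics
0.0 [0.1379536  0.53208975 0.23068599] [[-9.67965597e-01  2.51081873e-01 -7.04487400e-04]
 [ 2.51082642e-01  9.67964647e-01 -1.39591962e-03]
 [ 3.31428785e-04 -1.52808673e-03 -9.99998778e-01]] 0.08512655338537237
scene [[453.5439414869773, 0.0, 253.13061945130138], [0.0, 453.5439414869773, 191.65005638364508], [0.0, 0.0, 1.0]] [[-0.801, 0.599, -0.002, 0.452], [0.474, 0.632, -0.614, -0.158], [-0.366, -0.492, -0.79, 1.454], [0.0, 0.0, 0.0, 1.0]]
clamp_knob [([295.9, 180.1], 0.7)]
clamp_hinge [([214.8, 212.2], 0.97)]
fader_grip [([377.5, 259.7], 0.47)]
pointer [([365.1, 272.2], 0.5), ([148.9, 187.7], 0.43)]
pocket0 [([249.6, 219.6], 0.91), ([268.8, 207.1], 0.69), ([232.8, 226.6], 0.57), ([285.8, 348.3], 0.44), ([344.8, 340.3], 0.42)]
pocket1 [([249.6, 219.6], 0.91), ([268.8, 207.1], 0.69), ([232.8, 226.6], 0.57), ([285.8, 348.3], 0.44), ([344.8, 340.3], 0.42)]
pocket2 [([249.6, 219.6], 0.91), ([268.8, 207.1], 0.69), ([232.8, 226.6], 0.57), ([285.8, 348.3], 0.44), ([344.8, 340.3], 0.42)]
cassette0 [([248.3, 164.3], 0.74), ([200.4, 138.8], 0.72), ([196.0, 188.8], 0.64)]
spent0 [([274
[... 1098 characters left out ...]
 186.9], 0.94), ([256.6, 201.2], 0.84), ([259.3, 159.2], 0.68), ([110.4, 167.5], 0.26)]
cassette0 [([328.8, 160.8], 0.96), ([384.8, 203.1], 0.79), ([321.2, 224.7], 0.6)]
spent0 [([268.5, 102.6], 0.77), ([330.4, 268.6], 0.67), ([253.3, 204.5], 0.55), ([141.5, 221.7], 0.3)]
tray [([110.6, 170.2], 0.56)]
magazine [([254.9, 182.0], 0.68), ([139.0, 222.1], 0.64)]
fader_base [([155.3, 233.7], 0.95)]
bottle [([395.1, 137.6], 0.8), ([374.0, 255.8], 0.34)]
jar [([374.4, 256.6], 0.62)]
beaker [([139.7, 123.9], 0.66), ([253.1, 183.8], 0.64), ([156.7, 234.1], 0.24)]
funnel [([309.8, 110.8], 0.98), ([239.5, 219.5], 0.64)]
brush [([209.7, 116.9], 0.86), ([140.5, 221.4], 0.54)]
can [([352.3, 119.6], 0.81)]
```

```bash
python3 - <<'E'
import cv2
for n in['scene','top']:
    a=cv2.imread(f'pics/{n}0.png'); cv2.imwrite(f'pics/{n}0b.png',cv2.resize(a,(800,600),interpolation=cv2.INTER_CUBIC))
E
```

```text
(no output)
```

View pics/scene0b.png

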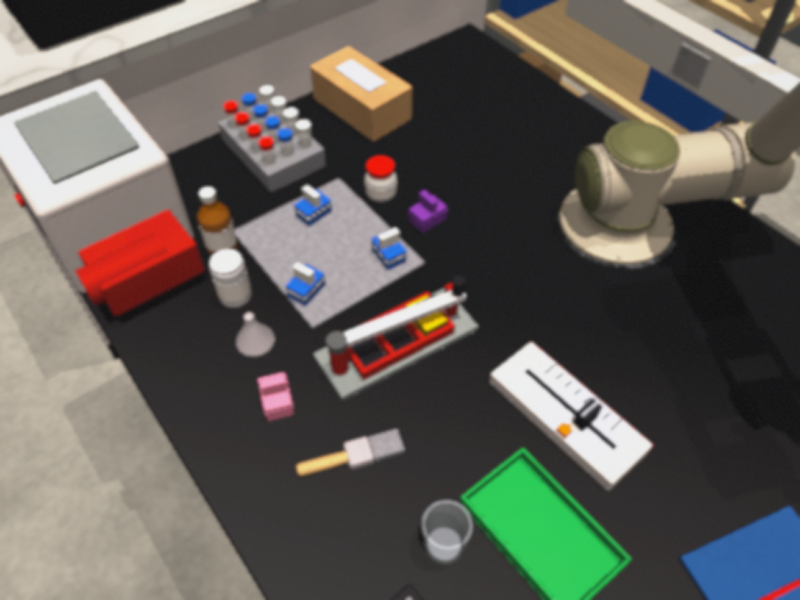

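View pics/top0b.png

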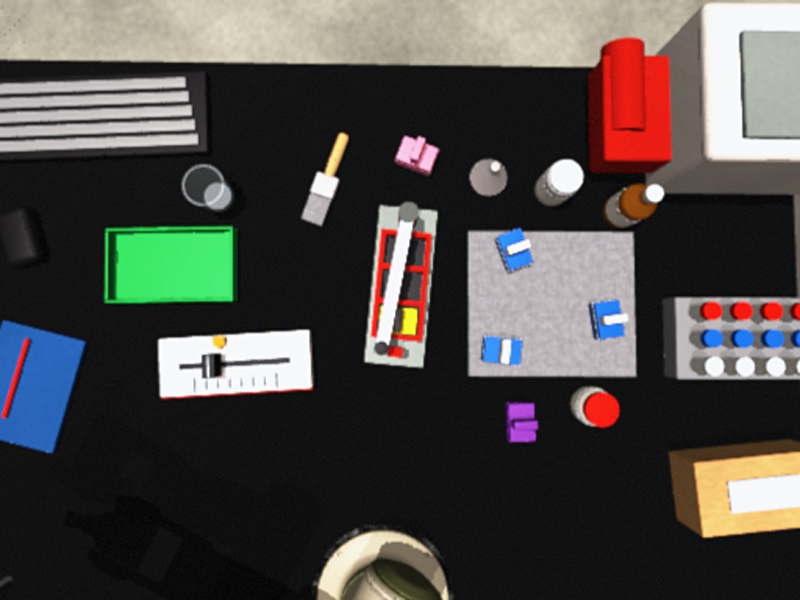

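The scene picture (800-wide scale) shows blue cassettes at (313,203), (388,247) and (305,282). One yellow cassette is in the pocket nearest the robot, at (430,318), with the bar over it. The fader grip is at (585,412), the orange pointer at (564,430), and the tray at (545,520). The top picture agrees: blues at (515,250), (608,320) and (503,350), yellow at (405,320). Pink (417,155) and purple (521,422) are look-alikes.

```bash
cat > h.py <<'E'
import numpy as np,cv2
def ray(p,uv,fish=False):
    K=p['camera_matrix'];x=(uv[0]-K[0,2])/K[0,0];y=(uv[1]-K[1,2])/K[1,1]
    if fish:
        r=np.hypot(x,y);d=np.array([x/r*np.sin(r),y/r*np.sin(r),np.cos(r)]) if r>1e-9 else np.array([0,0,1.])
    else: d=np.array([x,y,1.])
    T=np.linalg.inv(p['world_to_cam']);return T[:3,3],T[:3,:3]@(d/np.linalg.norm(d))
def plane(p,uv,z,fish=False):
    o,d=ray(p,uv,fish);return o+d*(z-o[2])/d[2]
def tri(a,b):
    A=np.zeros((3,3));B=np.zeros(3)
    for o,d in(a,b):
        M=np.eye(3)-np.outer(d,d);A+=M;B+=M@o
    X=np.linalg.solve(A,B);gap=np.mean([np.linalg.norm(np.cross(X-o,d)) for o,d in(a,b)]);return X,gap
def cloud(p,fish=False):
    K=p['camera_matrix'];D=p['depth'];v,u=np.mgrid[:D.shape[0],:D.shape[1]]
    x=(u-K[0,2])/K[0,0];y=(v-K[1,2])/K[1,1]
    if fish:
        r=np.hypot(x,y)+1e-9;s=np.where(r<1.4,np.tan(np.minimum(r,1.4))/r,np.nan);x=x*s;y=y*s
    C=np.stack([x*D,y*D,D,np.ones_like(D)],-1);W=C@np.linalg.inv(p['world_to_cam']).T
    W=W[...,:3];W[D<=0]=np.nan;return W
def rect(pts):
    r=cv2.minAreaRect((pts[:,:2]*1000).astype(np.float32));b=cv2.boxPoints(r)
    e=[b[1]-b[0],b[2]-b[1]];l=max(e,key=np.linalg.norm);return np.round(r[0],1),np.round(sorted(r[1])[::-1],1),round(float(np.degrees(np.arctan2(l[1],l[0]))%180),1)
E
python3 - <<'E'
import pickle;from h import *
P=pickle.load(open('p0.pkl','rb'))
s,t=P['scene'],P['top']
pairs={'knob':((295.9,180.1),(242.3,219.1)),'hinge':((214.8,212.2),(261.7,132.5)),'fgrip':((377.5,259.7),(131.1,231.4)),'pointer':((365.1,272.2),(138.3,223.8)),'fbase':((360.9,269.6),(155.3,233.7)),'tray':((344.9,344),(110.6,170.2)),
'p0?':((268.8,207.1),(256.6,201.2)),'p1?':((249.6,219.6),(256.6,186.9)),'p2?':((232.8,226.6),(259.3,159.2)),'spent':((271.4,206.9),(253.3,204.5)),
'cA':((200.4,138.8),(384.8,203.1)),'cB':((248.3,164.3),(321.2,224.7)),'cC':((196.0,188.8),(328.8,160.8)),
'beaker':((285,348),(139.7,123.9)),'can':((150.4,187.5),(352.3,119.6)),'funnel':((159.3,214.2),(309.8,110.8)),'brush':((222.8,290.9),(209.7,116.9)),'jar':((244.3,125.2),(374.4,256.6)),'bottle':((140.8,155.6),(395.1,137.6))}
for k,(a,b) in pairs.items():
    X,g=tri(ray(s,a),ray(t,b));print(k,X.round(3),round(g,4))
for n,p in P.items():
    W=cloud(p);I=p['img'].astype(int);r,g,b=I[...,0],I[...,1],I[...,2];z=W[...,2]
    print(n,'bench z',np.nanmedian(z[(abs(W[...,0]-.3)<.03)&(abs(W[...,1]-.1)<.05)]))
    masks={'blue':(b>r+60)&(b>g+30),'yellow':(r>150)&(g>130)&(b<90),'green':(g>r+60)&(g>b+50),'red':(r>130)&(g<60)&(b<60),'orange':(r>180)&(g>90)&(g<180)&(b<70)}
    box=(W[...,0]>.2)&(W[...,0]<.8)&(abs(W[...,1])<.6)&(z<.2)
    for k,m in masks.items():
        nn,L,S,C=cv2.connectedComponentsWithStats((m&box).astype(np.uint8))
        for i in range(1,nn):
            if S[i,4]<12:continue
            q=W[L==i];print(n,k,S[i,4],C[i].round(),q.min(0).round(3),q.max(0).round(3),rect(q))
E
```

```text
knob [0.436 0.008 0.137] 0.0042
hinge [ 0.654 -0.041  0.121] 0.0005
fgrip [0.405 0.289 0.085] 0.0003
pointer [0.425 0.284 0.036] 0.0027
fbase [ 0.394  0.255 -0.028] 0.0023
tray [ 0.574  0.378 -0.008] 0.0036
p0? [ 0.486 -0.031  0.015] 0.0003
p1? [ 0.535 -0.038 -0.014] 0.0109
p2? [ 0.604 -0.038  0.012] 0.0013
spent [ 0.479 -0.023  0.017] 0.0031
cA [ 0.483 -0.396 -0.011] 0.0005
cB [ 0.421 -0.215 -0.015] 0.001
cC [ 0.603 -0.238 -0.023] 0.0012
beaker [0.7   0.301 0.003] 0.0021
can [ 0.718 -0.3    0.007] 0.0003
funnel [ 0.743 -0.182  0.024] 0.0072
brush [ 0.728  0.1   -0.   ] 0.0052
jar [ 0.331 -0.363 -0.013] 0.001
bottle [ 0.674 -0.428  0.001] 0.0069
scene bench z 0.0008712098692011949
scene blue 56 [174.  78.] [ 0.438 -0.598  0.096] [ 0.467 -0.567  0.111] (array([ 453. , -583.3]), array([31.7, 26.7]), 79.2)
scene blue 63 [182.  85.] [ 0.436 -0.577  0.08 ] [ 0.468 -0.516  0.11 ] (array([ 447.2, -546.4]), array([62.1, 28.5]), 68.1)
scene blue 155 [199. 131.] [ 0.45  -0.447 -0.   ] [ 0.517 -0.365  0.058] (array([ 484.8, -406.5]), array([78.6, 64.1]), 97.8)
scene blue 153 [249. 159.] [ 0.406
[... 3505 characters left out ...]
.02   0.013] [0.632 0.02  0.045] (array([541.5,   9. ]), array([182.8,  24.1]), 169.1)
top red 334 [267. 185.] [ 0.443 -0.079  0.012] [ 0.627 -0.018  0.046] (array([535.2, -49.9]), array([185.5,  45.9]), 174.0)
top red 101 [455. 198.] [ 0.481 -0.55   0.101] [ 0.504 -0.52   0.108] (array([ 492.9, -534.6]), array([29.9, 23. ]), 90.3)
top red 101 [475. 198.] [ 0.482 -0.599  0.096] [ 0.505 -0.57   0.11 ] (array([ 493.2, -584.1]), array([29.1, 23.2]), 89.7)
top red 47 [253. 225.] [ 0.418 -0.031  0.039] [ 0.43  -0.008  0.086] (array([423.9, -19.3]), array([23. , 12.1]), 89.7)
top red 383 [385. 262.] [ 0.3   -0.419 -0.001] [ 0.356 -0.335  0.081] (array([ 332.7, -374. ]), array([79.5, 55.3]), 108.5)
```

```bash
cat >> h.py <<'E'
from scipy.spatial.transform import Rotation as Ro
def plan(o,pos,psi,grip,step=36,pre=0):
    """rows from state o to tcp pos (m), tool y at heading psi deg (mod 180), tool down"""
    R=o['tool_rot'];p=np.array(o['position']);y=R[:,1]
    cur=np.degrees(np.arctan2(y[1],y[0]));d=(psi-cur+90)%180-90
    a=np.radians(cur+d);T=np.array([[ -np.sin(a),np.cos(a),0],[np.cos(a),np.sin(a),0],[0,0,-1]]).T
    T=np.column_stack([np.cross([np.cos(a),np.sin(a),0],[0,0,-1]),[np.cos(a),np.sin(a),0],[0,0,-1]])
    rv=Ro.from_matrix(R.T@T).as_rotvec();dp=np.array(pos)-p
    n=int(max(1,np.ceil(np.linalg.norm(dp)*1000/step),np.ceil(np.abs(rv).max()/.11)))
    rows=[];C=R.copy();q=p.copy();st=np.round(rv/n,3)
    for i in range(n):
        s=np.round(C.T@((p+dp*(i+1)/n-q)*1000),1);q=q+C@s/1000;C=C@Ro.from_rotvec(st).as_matrix()
        rows.append(' '.join(f'{v:g}' for v in [grip,*s,*st]))
    for i in range(0,n,8):print('; '.join(rows[i:i+8]))
    return dict(position=q,tool_rot=C)
E
python3 - <<'E'
from h import *;from rig import env
plan(env.observe(),(0.40,0.285,0.21),90,1)
E
```

```text
1 -28.7 -15.8 1.9 0 0 -0.023; 1 -28.3 -16.4 2 0 0 -0.023; 1 -28 -17.1 1.9 0 0 -0.023; 1 -27.5 -17.8 2 0 0 -0.023; 1 -27.1 -18.3 1.9 0 0 -0.023; 1 -26.7 -19 1.9 0 0 -0.023; 1 -26.3 -19.6 2 0 0 -0.023; 1 -25.8 -20.2 1.9 0 0 -0.023
1 -25.3 -20.7 1.9 0 0 -0.023; 1 -24.8 -21.4 2 0 0 -0.023; 1 -24.4 -21.9 1.9 0 0 -0.023
```

Request:
servo_tool --deltas "1 -28.7 -15.8 1.9 0 0 -0.023; 1 -28.3 -16.4 2 0 0 -0.023; 1 -28 -17.1 1.9 0 0 -0.023; 1 -27.5 -17.8 2 0 0 -0.023; 1 -27.1 -18.3 1.9 0 0 -0.023; 1 -26.7 -19 1.9 0 0 -0.023; 1 -26.3 -19.6 2 0 0 -0.023; 1 -25.8 -20.2 1.9 0 0 -0.023"

```text
time_s: 2.57
position: [0.3296, 0.3512, 0.2159]
tool_rot: [[-0.998, 0.069, 0.0], [0.069, 0.998, 0.0], [-0.0, 0.0, -1.0]]
ft_force: [0.3, 1.2, 0.7]
grip_width: 0.0857
gripper_force: 0.0
```

Request:
servo_tool --deltas "1 -25.3 -20.7 1.9 0 0 -0.023; 1 -24.8 -21.4 2 0 0 -0.023; 1 -24.4 -21.9 1.9 0 0 -0.023; 1 0 0 0 0 0 0; 1 0 0 0 0 0 0"

```text
time_s: 2.98
position: [0.4009, 0.2841, 0.2098]
tool_rot: [[-1.0, 0.004, -0.0], [0.004, 1.0, -0.0], [0.0, -0.0, -1.0]]
ft_force: [-0.1, -0.5, -0.4]
grip_width: 0.0854
gripper_force: 0.0
```

```bash
cat > wl.py <<'E'
import sys,pickle;from h import *;from rig import env
def look(tag,names,zs={}):
    p=env.get_image('wrist');pickle.dump(p,open(f'{tag}.pkl','wb'));W=cloud(p,True)
    for k in names:
        for d in env.spot_point(k,p)[:4]:
            u,v=d['uv'];iu,iv=int(round(u)),int(round(v))
            w=W[iv,iu] if 0<=iv<384 and 0<=iu<512 else [0]
            print(k,np.round(d['uv'],1),round(d['conf'],2),'depthpt',np.round(w,4),'plane',plane(p,d['uv'],zs[k],True).round(4) if k in zs else '')
    return p,W
E
python3 - <<'E'
from wl import *
o=env.observe();print(o['time_s'],o['position'],o['tool_rot'].round(3).tolist())
p,W=look('w1',['fader_grip','pointer','fader_base'],{'fader_grip':.071,'pointer':.03,'fader_base':0})
print(p['camera_matrix'],W[192:200:4,100:500:60].round(3))
cv2.imwrite('pics/w1.png',p['img'][:,:,::-1])
I=p['img'].astype(int);z=W[...,2];near=np.hypot(W[...,0]-.4,W[...,1]-.25)<.2
br=I.sum(2)
m=near&(br<200)&(z>.06)&(z<.08);print('griptop',m.sum(),rect(W[m]),np.median(z[m]))
m=near&(I[...,0]>180)&(I[...,2]<80)&(I[...,1]>90)&(I[...,1]<190);print('pointer',m.sum(),rect(W[m]),W[m].min(0),W[m].max(0))
m=near&(br>450)&(z>.02)&(z<.04);print('box',m.sum(),rect(W[m]),np.median(z[m]))
m=near&(br>450)&(z>.06)&(z<.08);print('line',m.sum(),W[m].mean(0) if m.any() else '')
E
```

```text
2.9833 [0.4008881  0.28405171 0.20981165] [[-1.0, 0.004, -0.0], [0.004, 1.0, -0.0], [0.0, -0.0, -1.0]]
fader_grip [267.4 176.6] 0.86 depthpt [0.4005 0.2907 0.0727] plane [0.4005 0.2911 0.071 ]
pointer [259.8 196.2] 0.82 depthpt [0.4305 0.2838 0.0391] plane [0.4336 0.2835 0.03  ]
fader_base [237.3 162.3] 0.93 depthpt [0.3934 0.2585 0.0317] plane [0.3999 0.2564 0.    ]
[[297.31863964   0.         260.28971275]
 [  0.         297.31863964 187.37161377]
 [  0.           0.           1.        ]] [[[0.437 0.064 0.001]
  [0.428 0.166 0.031]
  [0.428 0.238 0.03 ]
  [0.428 0.307 0.031]
  [0.429 0.377 0.031]
  [0.438 0.471 0.003]
  [0.436 0.567 0.014]]

 [[0.442 0.064 0.003]
  [0.433 0.165 0.031]
  [0.432 0.238 0.033]
  [0.433 0.306 0.032]
  [0.434 0.377 0.031]
  [0.444 0.472 0.001]
  [0.442 0.568 0.014]]]
griptop 629 (array([399.2, 290.1]), array([40. , 21.6]), 4.2) 0.07216504093486581
pointer 241 (array([434.1, 281.2]), array([28.3, 18.8]), 10.1) [0.41978244 0.27367352 0.03893182] [0.44778724 0.29266201 0.06958174]
box 11176 (array([401.3, 257.3]), array([260.3,  99.7]), 93.9) 0.03127823946926561
line 144 [0.40183656 0.29099512 0.07269341]
```

View pics/w1.png

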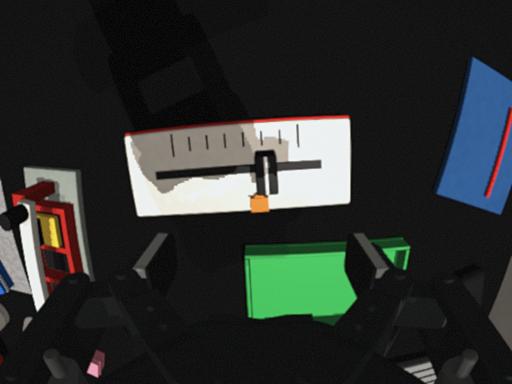

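The wrist picture shows the fader box with its grip at (266,173), the orange pointer at (260,203), and the tray and magazine at the sides. The depth points match the given sizes (40 x 22 mm grip top at 72 mm, 260 x 100 mm box).

```bash
python3 - <<'E'
from h import *;from rig import env
o=env.observe()
o=plan(o,(.3995,.2905,.042),94,1)
u=np.array([-.068,.9977,0])
plan(o,np.array([.3995,.2905,.042])-u*.100,94,0.1,step=13)
p=__import__('pickle').load(open('w1.pkl','rb'));W=cloud(p,True)
I=p['img'].astype(int);z=W[...,2]
m=(I[...,0]>180)&(I[...,2]<80)&(I[...,1]>90)&(I[...,1]<190)&(z<.045)&(W[...,0]>.3)&(W[...,0]<.47)
q=W[m][:,:2]-[.4013,.2573];e=np.array([-.068,.9977]);a=q@e;b=q@[.9977,.068]
print(m.sum(),np.percentile(a,[1,50,99]),a.mean(),np.percentile(b,[1,99]))
for lo in np.arange(.012,.05,.004):
    k=(b>lo)&(b<lo+.004)
    if k.any():print(lo,k.sum(),a[k].min(),a[k].max())
E
```

```text
1 -0 0.9 33.6 0 0 -0.014; 1 -0.1 1 33.7 0 0 -0.014; 1 -0.1 0.9 33.6 0 0 -0.014; 1 -0 1 33.7 0 0 -0.014; 1 -0.1 0.9 33.6 0 0 -0.014
0.1 0 -12.5 -0 0 0 0; 0.1 0.1 -12.5 -0 0 0 0; 0.1 -0 -12.5 -0 0 0 0; 0.1 0 -12.5 -0 0 0 0; 0.1 0 -12.5 -0 0 0 0; 0.1 0.1 -12.5 -0 0 0 0; 0.1 -0 -12.5 -0 0 0 0; 0.1 0 -12.5 -0 0 0 0
240 [0.01374893 0.02274759 0.03146271] 0.022684852979499823 [0.03007253 0.04789438]
0.028 20 0.018808384775379567 0.0287902560435555
0.032 55 0.014137308769211081 0.03091954267898379
0.036000000000000004 52 0.013808157246585705 0.030691652079249225
0.04 57 0.013584938690342177 0.031492467646446705
0.044 54 0.013318328824693602 0.03230205177167703
0.048 2 0.023184086658595244 0.025436939169282094
```

Request:
servo_tool --deltas "1 0 0.9 33.6 0 0 -0.014; 1 -0.1 1 33.7 0 0 -0.014; 1 -0.1 0.9 33.6 0 0 -0.014; 1 0 1 33.7 0 0 -0.014; 1 -0.1 0.9 33.6 0 0 -0.014; 1 0 0 0 0 0 0"

```text
time_s: 3.68
position: [0.3969, 0.2894, 0.0373]
tool_rot: [[-0.997, -0.071, -0.009], [-0.071, 0.997, -0.004], [0.009, -0.003, -1.0]]
ft_force: [-1.0, 0.2, -1.0]
grip_width: 0.0856
gripper_force: 0.0
```

Request:
servo_tool --deltas "0.1 0 0 0 0 0 0; 0.1 0 0 0 0 0 0; 0.1 0 0 0 0 0 0; 0.1 0 0 0 0 0 0; 0.1 0 0 0 0 0 0; 0.1 0 0 0 0 0 0; 0.1 0 0 0 0 0 0; 0.1 0 0 0 0 0 0" --newtons 25

```text
time_s: 4.35
position: [0.4007, 0.2899, 0.0431]
tool_rot: [[-0.998, -0.069, 0.002], [-0.069, 0.998, 0.001], [-0.002, 0.001, -1.0]]
ft_force: [-1.6, -0.7, 7.9]
grip_width: 0.0215
gripper_force: 29.2
```

Request:
servo_tool --deltas "0.1 0 -12 0 0 0 0; 0.1 0 -12 0 0 0 0; 0.1 0 -12 0 0 0 0; 0.1 0 -12 0 0 0 0; 0.1 0 -12 0 0 0 0; 0.1 0 -12 0 0 0 0; 0.1 0 -12 0 0 0 0; 0.1 0 -5 0 0 0 0"

```text
time_s: 5.02
position: [0.4066, 0.2003, 0.043]
tool_rot: [[-0.998, -0.068, 0.001], [-0.068, 0.998, 0.001], [-0.001, 0.001, -1.0]]
ft_force: [-4.0, 2.4, 10.0]
grip_width: 0.0214
gripper_force: 29.6
```

Request:
servo_tool --deltas "0.1 0 -3 0 0 0 0; 0.1 0 -3 0 0 0 0; 0.1 0 -3 0 0 0 0; 0.1 0 -3 0 0 0 0; 0.1 0 -2 0 0 0 0; 0.1 0 0 0 0 0 0"

```text
time_s: 5.52
position: [0.4074, 0.1872, 0.043]
tool_rot: [[-0.998, -0.068, 0.001], [-0.068, 0.998, 0.001], [-0.001, 0.001, -1.0]]
ft_force: [-3.2, 2.6, 11.6]
grip_width: 0.0216
gripper_force: 29.7
```

Request:
servo_tool --deltas "0.1 0 -2 0 0 0 0; 0.1 0 -2 0 0 0 0; 0.1 0 0 0 0 0 0"

```text
time_s: 5.77
position: [0.4075, 0.1866, 0.0431]
tool_rot: [[-0.998, -0.066, 0.002], [-0.066, 0.998, 0.008], [-0.002, 0.008, -1.0]]
ft_force: [-6.2, 31.4, 9.2]
grip_width: 0.0217
gripper_force: 29.7
```

Request:
servo_tool --deltas "0.1 0 3 0 0 0 0; 1 0 0 0 0 0 0; 1 0 0 0 0 0 0; 1 0 0 0 0 0 0; 1 0 0 0 0 0 0; 1 0 0 0 0 0 0; 1 0 0 -20 0 0 0; 1 0 0 -35 0 0 0"

```text
time_s: 6.43
position: [0.4058, 0.1854, 0.0951]
tool_rot: [[-0.998, -0.069, -0.007], [-0.069, 0.998, -0.001], [0.007, -0.001, -1.0]]
ft_force: [-0.2, -0.2, 0.6]
grip_width: 0.0852
gripper_force: 0.0
```

```bash
python3 - <<'E'
from h import *;from rig import env
o=env.observe();print(o['position'],o['grip_width'],o['q'])
plan(o,(.49,.03,.27),90,1)
E
```

```text
[0.40584308 0.18539369 0.09514472] 0.08520130760369314 [ 9.28452780e+00  2.12649097e+01  1.01867628e+02 -3.36792569e-03
  5.72733058e+01 -8.46465182e+01]
1 -10.3 -23 -25 -0 -0.001 0.01; 1 -10.5 -22.9 -25.1 -0 -0.001 0.01; 1 -10.8 -22.8 -25 -0 -0.001 0.01; 1 -11.1 -22.6 -25 -0 -0.001 0.01; 1 -11.3 -22.6 -25 -0 -0.001 0.01; 1 -11.6 -22.4 -25 -0 -0.001 0.01; 1 -11.8 -22.3 -24.9 -0 -0.001 0.01
```

Request:
servo_tool --deltas "1 -10.3 -23 -25 0 -0.001 0.01; 1 -10.5 -22.9 -25 0 -0.001 0.01; 1 -10.8 -22.8 -25 0 -0.001 0.01; 1 -11.1 -22.6 -25 0 -0.001 0.01; 1 -11.3 -22.6 -25 0 -0.001 0.01; 1 -11.6 -22.4 -25 0 -0.001 0.01; 1 -11.8 -22.3 -25 0 -0.001 0.01; 1 0 0 0 0 0 0"

```text
time_s: 7.1
position: [0.4934, 0.0269, 0.2761]
tool_rot: [[-1.0, 0.005, 0.015], [0.005, 1.0, -0.002], [-0.015, -0.002, -1.0]]
ft_force: [-1.0, 0.1, -0.6]
grip_width: 0.0855
gripper_force: 0.0
```

```bash
python3 - <<'E'
from wl import *
o=env.observe();print(o['time_s'],o['position'],o['q'].round(1))
p,W=look('w2',['clamp_knob','clamp_hinge','pocket0','magazine','spent0','fader_grip'],{'clamp_knob':.134,'clamp_hinge':.134,'pocket0':.015,'magazine':0,'spent0':.015,'fader_grip':.071})
cv2.imwrite('pics/w2.png',p['img'][:,:,::-1])
I=p['img'].astype(int);z=W[...,2];near=(W[...,0]>.35)&(W[...,0]<.72)&(W[...,1]>-.13)&(W[...,1]<.1);br=I.sum(2);r,g,b=I[...,0],I[...,1],I[...,2]
def rep(n,m):
    m=m&near
    print(n,m.sum(),rect(W[m]) if m.sum()>3 else '',np.median(z[m]).round(4))
rep('plate',(z>.008)&(z<.022)&(br>250)&(abs(r-g)<40))
rep('redwalls',(z>.033)&(z<.046)&(r>110)&(g<70))
rep('knob',(z>.122)&(z<.145)&(W[...,0]<.55))
rep('hinge',(z>.1)&(z<.145)&(W[...,0]>.55))
rep('bar',(z>.09)&(z<.106))
rep('yellow',(z>.04)&(z<.06)&(r>130)&(g>110)&(b<90))
rep('blackrib',(z>.07)&(z<.085)&(br<150))
E
```

```text
7.1 [0.49339403 0.0268964  0.27610716] [ -10.7   14.    78.4    0.    86.7 -100.4]
clamp_knob [235.2 111. ] 0.61 depthpt [0.4312 0.0031 0.1356] plane [0.4313 0.0031 0.134 ]
clamp_knob [108.  113.3] 0.29 depthpt [ 0.4274 -0.1853  0.0365] plane [ 0.4262 -0.1311  0.134 ]
clamp_hinge [207.1 300.4] 0.64 depthpt [ 0.7441 -0.066   0.0155] plane [ 0.65   -0.0385  0.134 ]
clamp_hinge [220.8 222.6] 0.2 depthpt [ 0.5611 -0.0199  0.0996] plane [ 0.5456 -0.015   0.134 ]
pocket0 [218.8 186.9] 0.92 depthpt [ 0.5173 -0.0202  0.0984] plane [ 0.5421 -0.0329  0.015 ]
pocket0 [221.7 223.1] 0.88 depthpt [ 0.5611 -0.0187  0.0998] plane [ 0.5983 -0.0314  0.015 ]
magazine [226.1 179.6] 0.61 depthpt [ 0.5087 -0.0117  0.0999] plane [ 0.5354 -0.0238  0.    ]
spent0 [89.2 37.2] 0.97 depthpt [ 0.3126 -0.216   0.0356] plane [ 0.3072 -0.2286  0.015 ]
spent0 [224.6 143.2] 0.94 depthpt [ 0.4672 -0.0117  0.0983] plane [ 0.4794 -0.0224  0.015 ]
spent0 [217.5 305.1] 0.8 depthpt [ 0.7506 -0.0468  0.0203] plane [ 0.7553 -0.0486  0.015 ]
spent0 [218.2 227.4] 0.57 depthpt [ 0.5667 -0.0239  0.0989] plane [ 0.6054 -0.037   0.015 ]
fader_grip [389.7  93.8] 0.57 depthpt [0.4074 0.1855 0.0722] plane [0.4071 0.1856 0.071 ]
plate 3031 (array([557.4,  15.4]), array([310.2, 194.8]), 174.9) 0.0162
redwalls 1859 (array([538.7, -29. ]), array([188.3,  87.1]), 174.8) 0.0412
knob 389 (array([432.7,   3.6]), array([20.8, 20.2]), 88.9) 0.135
hinge 587 (array([609.1, -34. ]), array([121.7,  33.6]), 173.0) 0.101
bar 3536 (array([544.8, -21.2]), array([252.7,  33.7]), 170.5) 0.0993
yellow 535 (array([477.1, -22.7]), array([65.1, 40.7]), 82.5) 0.0522
blackrib 492 (array([535.2, -30.1]), array([237.2,  31.5]), 175.7) 0.0824
```

View pics/w2.png

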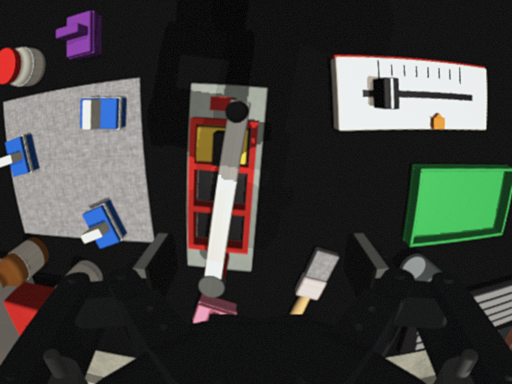

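The wrist picture shows the bar running from the knob at (236,110) to the hinge at (210,287), with one yellow cassette at (222,143) and the other two pockets empty. The fader grip is at its zero end, at (387,93). The three blue cassettes are on the mat at left.

```bash
python3 - <<'E'
from h import *;from rig import env
o=env.observe()
H=np.array([.653,-.0392]);k=lambda t:(*(H+.2245*np.array([np.cos(np.radians(t)),np.sin(np.radians(t))])),.107)
o=plan(o,(*k(169)[:2],.18),79,.45);o=plan(o,k(169),79,.45)
for t in np.linspace(169,85.5,17)[1:]:o=plan(o,k(t),t-90,.4);
print(o)
E
```

```text
0.45 14.4 -6.9 22.7 0 0.001 0.048; 0.45 14.1 -7.6 22.8 0 0.001 0.048; 0.45 13.6 -8.2 22.7 0 0.001 0.048; 0.45 13.3 -8.9 22.8 0 0.001 0.048
0.45 0 -0 24.3 0 0 0; 0.45 0 -0.1 24.4 0 0 0; 0.45 0 -0 24.3 0 0 0
0.4 -0.9 20.4 0 0.001 0.001 0.091
0.4 -1 20.4 0 0 -0 0.092
0.4 -0.9 20.4 0 0 -0 0.091
0.4 -0.9 20.4 0 0 -0 0.091
0.4 -0.9 20.5 0 0 -0 0.091
0.4 -0.9 20.4 0 0 -0 0.091
0.4 -1 20.4 0 0 -0 0.091
0.4 -0.9 20.4 0 0 -0 0.091
0.4 -0.9 20.4 0.1 0 -0 0.091
0.4 -1 20.5 -0 0 -0 0.091
0.4 -0.9 20.4 -0 0 -0 0.091
0.4 -0.9 20.4 -0 0 -0 0.091
0.4 -1 20.4 -0 0 -0 0.091
0.4 -0.9 20.4 -0 0 -0 0.092
0.4 -0.9 20.5 -0 -0 -0 0.091
0.4 -1 20.4 -0 -0 -0 0.091
{'position': array([0.67062557, 0.18456367, 0.10695432]), 'tool_rot': array([[ 7.87422792e-02,  9.96895005e-01, -4.19691688e-05],
       [ 9.96894964e-01, -7.87422634e-02,  2.95314012e-04],
       [ 2.91092317e-04, -6.50925514e-05, -9.99999956e-01]])}
```

Request:
servo_tool --deltas "0.45 14.4 -6.9 22.7 0 0.001 0.048; 0.45 14.1 -7.6 22.8 0 0.001 0.048; 0.45 13.6 -8.2 22.7 0 0.001 0.048; 0.45 13.3 -8.9 22.8 0 0.001 0.048; 0.45 0 0 0 0 0 0; 0.45 0 0 0 0 0 0; 0.45 0 0 0 0 0 0"

```text
time_s: 8.03
position: [0.4344, 0.0031, 0.1817]
tool_rot: [[-0.982, 0.19, 0.005], [0.19, 0.982, 0.0], [-0.005, 0.001, -1.0]]
ft_force: [0.6, 0.5, 1.2]
grip_width: 0.0382
gripper_force: 0.0
```

Request:
servo_tool --deltas "0.45 0 0 24.3 0 0 0; 0.45 0 0 24.3 0 0 0; 0.45 0 0 24.3 0 0 0; 0.4 0 0 0 0 0 0; 0.4 0 0 0 0 0 0"

```text
time_s: 8.45
position: [0.4344, 0.0032, 0.1084]
tool_rot: [[-0.982, 0.19, 0.003], [0.19, 0.982, 0.001], [-0.003, 0.001, -1.0]]
ft_force: [0.4, -0.1, 0.4]
grip_width: 0.0341
gripper_force: 0.0
```

Request:
servo_tool --deltas "0.4 -0.9 20.4 0 0 0 0.091; 0.4 -0.9 20.4 0 0 0 0.091; 0.4 -0.9 20.4 0 0 0 0.091; 0.4 -0.9 20.4 0 0 0 0.091"

```text
time_s: 8.78
position: [0.4646, 0.0796, 0.1103]
tool_rot: [[-0.847, 0.532, 0.006], [0.532, 0.847, 0.0], [-0.005, 0.003, -1.0]]
ft_force: [0.3, -1.3, 0.0]
grip_width: 0.0342
gripper_force: 0.5
```

Request:
servo_tool --deltas "0.4 -0.9 20.4 0 0 0 0.091; 0.4 -0.9 20.4 0 0 0 0.091; 0.4 -0.9 20.4 0 0 0 0.091; 0.4 -0.9 20.4 0 0 0 0.091; 0.4 -0.9 20.4 0 0 0 0.091; 0.4 -0.9 20.4 0 0 0 0.091; 0.4 -0.9 20.4 0 0 0 0.091; 0.4 -0.9 20.4 0 0 0 0.091"

```text
time_s: 9.45
position: [0.5917, 0.1769, 0.1111]
tool_rot: [[-0.279, 0.96, 0.006], [0.96, 0.279, 0.001], [-0.001, 0.006, -1.0]]
ft_force: [-1.9, -0.3, 0.2]
grip_width: 0.0339
gripper_force: 0.5
```

Request:
servo_tool --deltas "0.4 -0.9 20.4 0 0 0 0.091; 0.4 -0.9 20.4 0 0 0 0.091; 0.4 -0.5 12 0 0 0 0.06; 0.4 -0.3 6 0 0 0 0.03; 0.4 0 0 0 0 0 0; 0.4 0 0 0 0 0 0"

```text
time_s: 9.95
position: [0.6489, 0.1846, 0.1104]
tool_rot: [[-0.016, 1.0, 0.006], [1.0, 0.016, 0.001], [0.001, 0.006, -1.0]]
ft_force: [-0.2, 0.4, 0.7]
grip_width: 0.0344
gripper_force: 0.0
```

Request:
servo_tool --deltas "0.6 0 0 0 0 0 0; 0.6 0 0 -35 0 0 0; 0.6 0 0 -40 0 0 0; 0.6 0 0 -40 0 0 0; 0.6 0 0 0 0 0 0"

```text
time_s: 10.37
position: [0.6497, 0.1846, 0.2337]
tool_rot: [[-0.015, 1.0, 0.019], [1.0, 0.015, 0.002], [0.002, 0.019, -1.0]]
ft_force: [0.9, 0.4, 1.2]
grip_width: 0.051
gripper_force: 0.0
```

```bash
python3 - <<'E'
from h import *;from rig import env
o=env.observe();print(o['position'])
plan(o,(.48,-.01,.23),84.8,1)
E
```

```text
[0.64972681 0.18458711 0.2337192 ]
1 -13.7 -12.3 0 0.001 0.001 -0.105; 1 -12.4 -13.7 0 0.001 0.001 -0.105; 1 -10.8 -15 0 0.001 0.001 -0.105; 1 -9.2 -15.9 0.1 0.001 0.001 -0.105; 1 -7.5 -16.9 -0 0.001 0.001 -0.105; 1 -5.7 -17.5 0 0.001 0.001 -0.105; 1 -3.8 -18.1 0.1 0.001 0.001 -0.105; 1 -1.9 -18.3 0 0.001 0.001 -0.105
1 0 -18.5 0.1 0.001 0.001 -0.105; 1 2 -18.3 0.1 0.001 0.001 -0.105; 1 3.9 -18 0.1 0.001 0.001 -0.105; 1 5.7 -17.6 0.2 0.001 0.001 -0.105; 1 7.6 -16.8 0.2 0.001 0.001 -0.105; 1 9.2 -15.9 0.2 0.001 0.001 -0.105
```

Request:
servo_tool --deltas "1 -13.7 -12.3 0 0.001 0.001 -0.105; 1 -12.4 -13.7 0 0.001 0.001 -0.105; 1 -10.8 -15 0 0.001 0.001 -0.105; 1 -9.2 -15.9 0.1 0.001 0.001 -0.105; 1 -7.5 -16.9 0 0.001 0.001 -0.105; 1 -5.7 -17.5 0 0.001 0.001 -0.105; 1 -3.8 -18.1 0.1 0.001 0.001 -0.105; 1 -1.9 -18.3 0 0.001 0.001 -0.105"

```text
time_s: 11.03
position: [0.5497, 0.0727, 0.2238]
tool_rot: [[-0.758, 0.652, -0.006], [0.652, 0.758, 0.004], [0.008, -0.001, -1.0]]
ft_force: [-0.0, -0.4, 1.2]
grip_width: 0.0853
gripper_force: 0.0
```

Request:
servo_tool --deltas "1 0 -18.5 0.1 0.001 0.001 -0.105; 1 2 -18.3 0.1 0.001 0.001 -0.105; 1 3.9 -18 0.1 0.001 0.001 -0.105; 1 5.7 -17.6 0.2 0.001 0.001 -0.105; 1 7.6 -16.8 0.2 0.001 0.001 -0.105; 1 9.2 -15.9 0.2 0.001 0.001 -0.105; 1 0 0 0 0 0 0; 1 0 0 0 0 0 0"

```text
time_s: 11.7
position: [0.4777, -0.0103, 0.2234]
tool_rot: [[-0.996, 0.089, -0.014], [0.089, 0.996, 0.001], [0.014, -0.0, -1.0]]
ft_force: [0.6, 1.1, 0.4]
grip_width: 0.0852
gripper_force: 0.0
```

```bash
cat > meas.py <<'E'
from wl import *
def mag(p,W):
    I=p['img'].astype(int);z=W[...,2];br=I.sum(2);r,g,b=I[...,0],I[...,1],I[...,2]
    near=(W[...,0]>.35)&(W[...,0]<.72)&(W[...,1]>-.13)&(W[...,1]<.08)
    for n,m in dict(redwalls=(z>.033)&(z<.046)&(r>110)&(g<70)&(W[...,0]>.44),yellow=(z>.04)&(z<.06)&(r>130)&(g>110)&(b<90),blackrib=(z>.073)&(z<.09)&(br<200)&(W[...,0]>.445)&(W[...,0]<.51)&(abs(W[...,1]+.02)<.04)).items():
        m=m&near
        if m.sum()>3:print(n,m.sum(),rect(W[m]),np.median(z[m]).round(4))
def cass(p,W):
    "blue cassettes: body tops and white ribs"
    I=p['img'].astype(int);z=W[...,2];br=I.sum(2);r,g,b=I[...,0],I[...,1],I[...,2]
    near=(W[...,0]>.33)&(W[...,0]<.72)&(W[...,1]>-.52)&(W[...,1]<-.12)
    m=near&(z>.06)&(z<.074)&(br>330)
    n,L,S,C=cv2.connectedComponentsWithStats(m.astype(np.uint8))
    for i in range(1,n):
        if S[i,4]<15:continue
        q=W[L==i];print('rib',S[i,4],rect(q),np.median(q[:,2]).round(4))
    m=near&(z>.028)&(z<.046)&((b>r+40))
    n,L,S,C=cv2.connectedComponentsWithStats(cv2.morphologyEx(m.astype(np.uint8),cv2.MORPH_CLOSE,np.ones((3,3))))
    for i in range(1,n):
        if S[i,4]<25:continue
        q=W[(L==i)&m];print('blue',S[i,4],rect(q))
E
python3 - <<'E'
from meas import *
o=env.observe();print(o['time_s'],o['position'],o['q'].round(1))
p,W=look('w3',['spent0','clamp_knob','pocket0'],{'clamp_knob':.134,'pocket0':.015,'spent0':.015})
mag(p,W);cass(p,W)
p=pickle.load(open('w2.pkl','rb'));cass(p,cloud(p,True))
E
```

```text
11.7 [ 0.47769051 -0.01033492  0.22342752] [-1.540e+01  1.530e+01  8.560e+01 -1.000e-01  7.990e+01 -1.002e+02]
spent0 [82.8 58.8] 0.78 depthpt [ 0.315  -0.2167  0.0368] plane [ 0.3083 -0.231   0.015 ]
spent0 [251.5 167.1] 0.76 depthpt [ 0.4656 -0.0173  0.0823] plane [ 0.4787 -0.021   0.015 ]
clamp_knob [110.9 140. ] 0.51 depthpt [ 0.4235 -0.1878  0.0366] plane [ 0.4195 -0.1341  0.134 ]
pocket0 [251.3 213.3] 0.98 depthpt [ 0.5363 -0.0271  0.0178] plane [ 0.5378 -0.027   0.015 ]
pocket0 [250.9 257.2] 0.57 depthpt [ 0.5993 -0.0335  0.0166] plane [ 0.6004 -0.0338  0.015 ]
redwalls 2531 (array([541.7, -29.2]), array([194.1,  86.9]), 175.1) 0.0413
yellow 1402 (array([477.5, -22.9]), array([62.4, 42. ]), 84.9) 0.0523
blackrib 555 (array([476.6, -22.9]), array([39.2, 13.2]), 174.2) 0.0821
rib 351 (array([ 425.9, -204.1]), array([39.7, 15. ]), 171.4) 0.0668
rib 99 (array([ 480. , -385.4]), array([29.2, 14.2]), 99.4) 0.0665
rib 25 (array([ 598.4, -234.6]), array([19.9,  3. ]), 105.2) 0.0663
rib 16 (array([ 711.3, -270.3]), array([14.8,  2.6]), 11.9) 0.0693
blue 869 (array([ 425.9, -204.4]), array([65.4, 43.7]), 84.3)
blue 638 (array([ 480.9, -390.4]), array([63.9, 47.3]), 9.2)
blue 480 (array([ 586.9, -233.1]), array([44.9, 32. ]), 108.3)
rib 284 (array([ 426., -204.]), array([39.3, 14.5]), 173.9) 0.0666
rib 113 (array([ 480.7, -387.2]), array([34.8, 14.4]), 98.7) 0.0664
rib 195 (array([ 602. , -227.1]), array([40.2, 14.2]), 109.8) 0.0667
blue 647 (array([ 425.7, -203.6]), array([64.6, 43. ]), 83.8)
blue 530 (array([ 480.7, -391.1]), array([63.9, 46.5]), 8.6)
blue 684 (array([ 602., -227.]), array([64.3, 45.2]), 20.5)
```

```bash
python3 - <<'E'
from meas import *
p=pickle.load(open('w1.pkl','rb'));W=cloud(p,True);I=p['img'].astype(int);m=(I[...,1]>I[...,0]+50)&(I[...,1]>I[...,2]+40)&(W[...,2]<.05);print('tray',rect(W[m]))
o=env.observe()
o=plan(o,(.4768,-.0228,.12),84.8,1);o=plan(o,(.4768,-.0228,.0575),84.8,1);print()
o=plan(o,(.4768,-.0228,.2),84.8,.05);
o=plan(o,(.57,.34,.2),84.8,.05);o=plan(o,(.57,.34,.049),84.8,.05)
E
```

```text
tray (array([569.8, 383.4]), array([241.8, 127.2]), 91.3)
1 -0.4 -4.4 34.3 0 -0.005 0.001; 1 -0.2 -4.4 34.3 0 -0.005 0.001; 1 -0 -4.5 34.2 0 -0.005 0.001
1 -0 0 31.3 0 0 0; 1 -0 0 31.2 0 0 0

0.05 -0 0 -35.6 0 0 0; 0.05 -0 0 -35.6 0 0 0; 0.05 -0 0 -35.7 0 0 0; 0.05 -0 0 -35.6 0 0 0
0.05 -5.5 33.6 0 0 0 0; 0.05 -5.5 33.6 0 0 0 0; 0.05 -5.4 33.6 0 0 0 0; 0.05 -5.5 33.7 0 0 0 0; 0.05 -5.5 33.6 0 0 0 0; 0.05 -5.5 33.6 0 0 0 0; 0.05 -5.4 33.6 0 0 0 0; 0.05 -5.5 33.6 0 0 0 0
0.05 -5.5 33.6 0 0 0 0; 0.05 -5.5 33.6 0.1 0 0 0; 0.05 -5.4 33.6 -0 0 0 0
0.05 -0 0 30.2 0 0 0; 0.05 -0 0 30.2 0 0 0; 0.05 -0 0 30.2 0 0 0; 0.05 -0 0 30.2 0 0 0; 0.05 -0 0 30.2 0 0 0
```

Request:
servo_tool --deltas "1 -0.4 -4.4 34.3 0 -0.005 0.001; 1 -0.2 -4.4 34.3 0 -0.005 0.001; 1 0 -4.5 34.2 0 -0.005 0.001; 1 0 0 0 0 0 0; 1 0 0 0 0 0 0; 1 0 0 0 0 0 0"

```text
time_s: 12.4
position: [0.4776, -0.0233, 0.1216]
tool_rot: [[-0.996, 0.089, 0.002], [0.089, 0.996, -0.001], [-0.002, -0.0, -1.0]]
ft_force: [0.2, -0.3, 0.6]
grip_width: 0.0854
gripper_force: 0.0
```

Request:
servo_tool --deltas "1 0 0 20 0 0 0; 1 0 0 20 0 0 0; 1 0 0 15 0 0 0; 1 0 0 7.5 0 0 0; 1 0 0 0 0 0 0; 1 0 0 0 0 0 0"

```text
time_s: 12.9
position: [0.4773, -0.0235, 0.0587]
tool_rot: [[-0.996, 0.089, 0.002], [0.089, 0.996, -0.001], [-0.002, -0.0, -1.0]]
ft_force: [0.0, -0.2, -0.4]
grip_width: 0.0858
gripper_force: 0.0
```

Request:
servo_tool --deltas "0.05 0 0 0 0 0 0; 0.05 0 0 0 0 0 0; 0.05 0 0 0 0 0 0; 0.05 0 0 0 0 0 0; 0.05 0 0 0 0 0 0; 0.05 0 0 0 0 0 0; 0.05 0 0 0 0 0 0; 0.05 0 0 0 0 0 0" --newtons 40

```text
time_s: 13.57
position: [0.4765, -0.0234, 0.0577]
tool_rot: [[-0.996, 0.09, 0.0], [0.09, 0.996, -0.0], [-0.0, -0.0, -1.0]]
ft_force: [-1.4, 0.8, 4.3]
grip_width: 0.0131
gripper_force: 41.6
```

Request:
servo_tool --deltas "0.05 0 0 -15 0 0 0; 0.05 0 0 -25 0 0 0; 0.05 0 0 -35 0 0 0; 0.05 0 0 -35 0 0 0; 0.05 0 0 -33 0 0 0"

```text
time_s: 13.98
position: [0.476, -0.0233, 0.202]
tool_rot: [[-0.996, 0.09, -0.001], [0.09, 0.996, 0.0], [0.001, -0.0, -1.0]]
ft_force: [0.8, -0.8, -2.6]
grip_width: 0.0135
gripper_force: 40.8
```

Request:
servo_tool --deltas "0.05 -5.5 33.6 0 0 0 0; 0.05 -5.5 33.6 0 0 0 0; 0.05 -5.4 33.6 0 0 0 0; 0.05 -5.5 33.7 0 0 0 0; 0.05 -5.5 33.6 0 0 0 0; 0.05 -5.5 33.6 0 0 0 0; 0.05 -5.4 33.6 0 0 0 0; 0.05 -5.5 33.6 0 0 0 0"

```text
time_s: 14.65
position: [0.544, 0.2422, 0.1999]
tool_rot: [[-0.996, 0.09, -0.001], [0.09, 0.996, -0.0], [0.001, -0.001, -1.0]]
ft_force: [1.0, -0.7, -0.4]
grip_width: 0.0132
gripper_force: 40.9
```

Request:
servo_tool --deltas "0.05 -5.5 33.6 0 0 0 0; 0.05 -5.5 33.6 0 0 0 0; 0.05 -5.4 33.6 0 0 0 0; 0.05 0 0 0 0 0 0; 0.05 0 0 30 0 0 0; 0.05 0 0 30 0 0 0; 0.05 0 0 30 0 0 0; 0.05 0 0 25 0 0 0"

```text
time_s: 15.32
position: [0.5686, 0.3388, 0.0827]
tool_rot: [[-0.996, 0.09, -0.003], [0.09, 0.996, -0.001], [0.003, -0.002, -1.0]]
ft_force: [0.3, -0.8, -1.4]
grip_width: 0.0135
gripper_force: 40.9
```

Request:
servo_tool --deltas "0.05 0 0 15 0 0 0; 0.05 0 0 10 0 0 0; 0.05 0 0 6 0 0 0; 0.05 0 0 0 0 0 0; 0.05 0 0 0 0 0 0"

```text
time_s: 15.73
position: [0.5699, 0.3395, 0.0552]
tool_rot: [[-0.996, 0.09, 0.001], [0.09, 0.996, 0.0], [-0.001, 0.0, -1.0]]
ft_force: [0.9, 0.1, -0.8]
grip_width: 0.0131
gripper_force: 40.9
```

Request:
servo_tool --deltas "0.05 0 0 4 0 0 0; 0.05 0 0 3 0 0 0; 0.05 0 0 0 0 0 0; 0.05 0 0 0 0 0 0"

```text
time_s: 16.07
position: [0.5696, 0.3395, 0.0477]
tool_rot: [[-0.996, 0.09, 0.0], [0.09, 0.996, 0.0], [-0.0, 0.0, -1.0]]
ft_force: [0.8, -0.1, -1.3]
grip_width: 0.0131
gripper_force: 41.0
```

Request:
servo_tool --deltas "1 0 0 0 0 0 0; 1 0 0 0 0 0 0; 1 0 0 0 0 0 0; 1 0 0 0 0 0 0; 1 0 0 -10 0 0 0; 1 0 0 -30 0 0 0; 1 0 0 -40 0 0 0; 1 0 0 -40 0 0 0"

```text
time_s: 16.73
position: [0.569, 0.3392, 0.1692]
tool_rot: [[-0.996, 0.09, -0.001], [0.09, 0.996, -0.0], [0.001, -0.001, -1.0]]
ft_force: [1.0, 0.7, -0.3]
grip_width: 0.0855
gripper_force: 0.0
```

```bash
python3 - <<'E'
from meas import *
o=env.observe();print(o['time_s'],o['position'],o['q'].round(1))
p,W=look('w4',['spent0'],{'spent0':.005})
I=p['img'].astype(int);z=W[...,2];r,g,b=I[...,0],I[...,1],I[...,2]
m=(r>120)&(g>100)&(b<80)&(W[...,1]>.25)&(W[...,0]>.46);print(rect(W[m]),np.median(z[m]),np.percentile(z[m],[5,95]))
cv2.imwrite('pics/w4.png',p['img'][:,:,::-1])
q=env.get_image('top');cv2.imwrite('pics/t4.png',cv2.resize(q['img'][:,:,::-1],(800,600)))
cass(q,cloud(q))
plan(o,(.45,-.17,.235),84,1,step=40)
E
```

```text
16.7333 [0.56902408 0.33923511 0.16919365] [ 20.6  35.8  60.2   0.   84.1 -64.3]
spent0 [262.4 175.6] 0.79 depthpt [0.5581 0.3416 0.0715] plane [0.5738 0.341  0.005 ]
spent0 [ 43.  310.4] 0.68 depthpt [0.551  0.2702 0.2542] plane [ 0.7692 -0.0481  0.005 ]
(array([568.5, 323.6]), array([95. , 43.1]), 85.8) 0.04227864160424408 [0.04097732 0.04378113]
rib 81 (array([ 599.8, -228.4]), array([39.4, 13.4]), 109.1) 0.0658
rib 85 (array([ 478.2, -391.6]), array([40.2, 13.8]), 98.0) 0.066
rib 81 (array([ 423. , -205.4]), array([37.3, 13.6]), 177.0) 0.0666
blue 301 (array([ 600. , -228.2]), array([64.5, 45.2]), 20.5)
blue 316 (array([ 478.8, -391.2]), array([64.2, 44.7]), 8.1)
blue 176 (array([ 425.7, -186.6]), array([44. , 28.2]), 174.9)
blue 114 (array([ 421.1, -227.7]), array([43.5, 18.6]), 174.4)
1 5.2 -37 -4.7 -0 -0 0.001; 1 5.2 -37 -4.6 -0 -0 0.001; 1 5.1 -37 -4.7 -0 -0 0.001; 1 5.1 -37 -4.7 -0 -0 0.001; 1 5.1 -37 -4.7 -0 -0 0.001; 1 5 -37 -4.6 -0 -0 0.001; 1 5 -37.1 -4.7 -0 -0 0.001; 1 5 -37 -4.7 -0 -0 0.001
1 4.9 -37 -4.6 -0 -0 0.001; 1 4.9 -37.1 -4.7 -0 -0 0.001; 1 4.8 -37 -4.7 -0 -0 0.001; 1 4.8 -37 -4.6 -0 -0 0.001; 1 4.8 -37.1 -4.7 -0 -0 0.001; 1 4.7 -37.1 -4.7 -0 -0 0.001
```

View pics/t4.png

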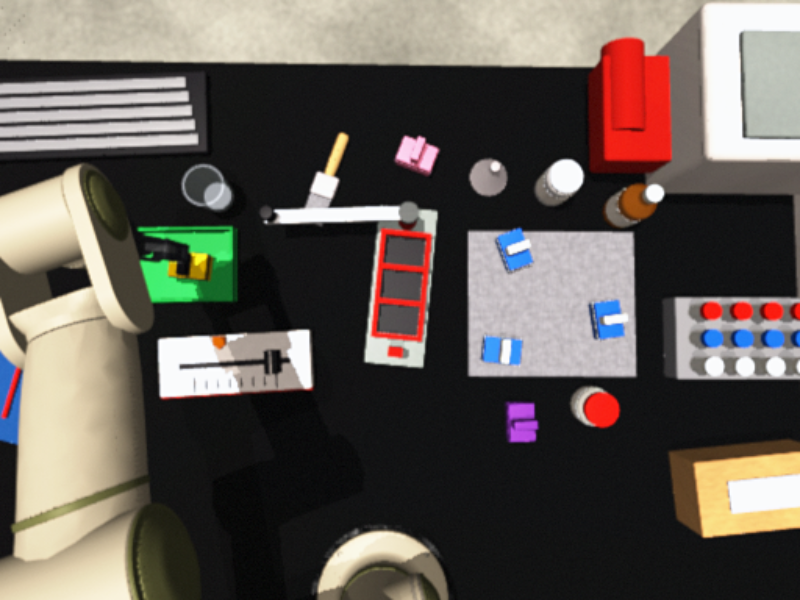

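The top picture shows the bar swung fully open (knob at (266,213)), the fader at its zero end (272,360), the yellow cassette upright in the tray (190,266), and all three pockets empty.

```bash
python3 - <<'E'
from meas import *
o=env.observe()
o=plan(o,(.4258,-.204,.19),83.8,1,step=40)
E
```

```text
1 6.4 -37 -1.4 0 0 0.001; 1 6.3 -37 -1.3 0 0 0.001; 1 6.3 -36.9 -1.4 0 0 0.001; 1 6.2 -37 -1.4 0 0 0.001; 1 6.3 -37 -1.4 0 0 0.001; 1 6.1 -37.1 -1.3 0 0 0.001; 1 6.2 -37 -1.4 0 0 0.001; 1 6.1 -37 -1.4 0 0 0.001
1 6.1 -37 -1.4 0 0 0.001; 1 6 -37 -1.3 0 0 0.001; 1 6 -37.1 -1.4 0 0 0.001; 1 5.9 -37 -1.4 0 0 0.001; 1 6 -37.1 -1.3 0 0 0.001; 1 5.9 -37 -1.4 0 0 0.001; 1 5.8 -37.1 -1.4 0 0 0.001
```

Request:
servo_tool --deltas "1 6.4 -37 -1.4 0 0 0.001; 1 6.3 -37 -1.3 0 0 0.001; 1 6.3 -36.9 -1.4 0 0 0.001; 1 6.2 -37 -1.4 0 0 0.001; 1 6.3 -37 -1.4 0 0 0.001; 1 6.1 -37.1 -1.3 0 0 0.001; 1 6.2 -37 -1.4 0 0 0.001; 1 6.1 -37 -1.4 0 0 0.001"

```text
time_s: 17.55
position: [0.4909, 0.0479, 0.1779]
tool_rot: [[-0.995, 0.097, -0.002], [0.097, 0.995, 0.0], [0.002, -0.0, -1.0]]
ft_force: [0.6, -0.5, -0.5]
grip_width: 0.0849
gripper_force: 0.0
```

Request:
servo_tool --deltas "1 6.1 -37 -1.4 0 0 0.001; 1 6 -37 -1.3 0 0 0.001; 1 6 -37.1 -1.4 0 0 0.001; 1 5.9 -37 -1.4 0 0 0.001; 1 6 -37.1 -1.3 0 0 0.001; 1 5.9 -37 -1.4 0 0 0.001; 1 5.8 -37.1 -1.4 0 0 0.001; 1 0 0 0 0 0 0"

```text
time_s: 18.22
position: [0.4233, -0.2096, 0.1877]
tool_rot: [[-0.994, 0.11, -0.001], [0.11, 0.994, -0.001], [0.001, -0.001, -1.0]]
ft_force: [-0.0, 0.6, -0.2]
grip_width: 0.0852
gripper_force: 0.0
```

```bash
python3 - <<'E'
from meas import *
o=env.observe();print(o['time_s'],o['position'],o['q'].round(1))
p,W=look('w5',['cassette0','pocket0'],{'cassette0':0,'pocket0':.015});mag(p,W);cass(p,W)
o=plan(o,(.4258,-.204,.042),83.8,1,step=40)
P0=np.array([.4789,-.0236])
o=plan(o,(.4258,-.204,.17),84.8,.05)
o=plan(o,(*P0,.17),84.8,.05)
o=plan(o,(*P0,.063),84.8,.05)
E
```

```text
18.2167 [ 0.42326887 -0.20957339  0.18765029] [-4.070e+01  1.640e+01  9.040e+01 -1.000e-01  7.320e+01 -1.244e+02]
cassette0 [262.9 294.5] 0.92 depthpt [ 0.5694 -0.2226  0.038 ] plane [ 0.5981 -0.2255  0.    ]
cassette0 [126.1 229.5] 0.7 depthpt [ 0.4711 -0.3724  0.0374] plane [ 0.4852 -0.3936  0.    ]
pocket0 [400.3 285. ] 0.92 depthpt [ 0.4157 -0.1607  0.2537] plane [ 0.6052 -0.0336  0.015 ]
pocket0 [418.3 197. ] 0.82 depthpt [ 0.4763 -0.0204  0.0168] plane [ 0.477 -0.019  0.015]
pocket0 [409.4 242.6] 0.75 depthpt [ 0.5387 -0.0283  0.0161] plane [ 0.5389 -0.0272  0.015 ]
redwalls 508 (array([511. , -25.9]), array([133.7,  89.9]), 174.9) 0.0405
rib 634 (array([ 426. , -204.8]), array([40.4, 13.2]), 174.3) 0.0671
rib 383 (array([ 480.3, -390.4]), array([41. , 14.4]), 98.4) 0.0668
rib 137 (array([ 649.5, -427.7]), array([39.8,  8.1]), 99.3) 0.0679
rib 96 (array([ 709.1, -502.9]), array([34.2,  5. ]), 92.9) 0.0661
blue 1988 (array([ 425.7, -203.7]), array([64.5, 43.7]), 83.8)
blue 1122 (array([ 480. , -390.3]), array([63.9, 44.5]), 7.6)
blue 736 (array([ 594.7, -230.2]), array([49.5, 44. ]), 20.6)
1 -0.5 1.5 36.4 -0 -0 -0.001; 1 -0.5 1.5 36.4 -0 -0 -0.001; 1 -0.5 1.5 36.4 -0 -0 -0.001; 1 -0.5 1.5 36.4 -0 -0 -0.001
0.05 0 -0 -32 -0 -0 -0.004; 0.05 0 -0.1 -32 -0 -0 -0.004; 0.05 0.1 -0 -32 -0 -0 -0.004; 0.05 -0 -0.1 -32 -0 -0 -0.004
0.05 -6.1 30.7 -0 -0 -0 0; 0.05 -6.1 30.8 -0.1 -0 -0 0; 0.05 -6.1 30.7 -0 -0 -0 0; 0.05 -6.1 30.8 -0 -0 -0 0; 0.05 -6.1 30.7 -0.1 -0 -0 0; 0.05 -6.2 30.8 -0 -0 -0 0
0.05 -0 0 35.7 -0 -0 0; 0.05 -0 0.1 35.6 -0 -0 0; 0.05 -0 0 35.7 -0 -0 0
```

Request:
servo_tool --deltas "1 -0.5 1.5 36.4 0 0 -0.001; 1 -0.5 1.5 36.4 0 0 -0.001; 1 -0.5 1.5 36 0 0 -0.001; 1 0 0 0 0 0 0; 1 0 0 0 0 0 0"

```text
time_s: 18.78
position: [0.4265, -0.1987, 0.0789]
tool_rot: [[-0.995, 0.1, -0.003], [0.1, 0.995, 0.002], [0.003, 0.002, -1.0]]
ft_force: [1.0, -0.3, 0.4]
grip_width: 0.0854
gripper_force: 0.0
```

```bash
python3 - <<'E'
from meas import *
o=env.observe();print(o['time_s'],o['position'],o['q'].round(1))
o=plan(o,(.4258,-.204,.042),83.8,1,step=20)
E
```

```text
18.7833 [ 0.42647706 -0.19866317  0.07890854] [ -39.4   24.6   99.5   -0.    56.1 -123.7]
1 0 -2.7 18.4 0.001 -0.002 0.004; 1 0.1 -2.7 18.5 0.001 -0.002 0.004
```

Request:
servo_tool --deltas "1 0 -2.7 18.4 0.001 -0.002 0.004; 1 0.1 -2.7 18.5 0.001 -0.002 0.004; 1 0 0 0 0 0 0; 1 0 0 0 0 0 0"

```text
time_s: 19.12
position: [0.4267, -0.2056, 0.044]
tool_rot: [[-0.994, 0.109, 0.005], [0.109, 0.994, -0.003], [-0.005, -0.003, -1.0]]
ft_force: [0.4, -0.3, 0.7]
grip_width: 0.0853
gripper_force: 0.0
```

Request:
servo_tool --deltas "0.05 0 0 0 0 0 0; 0.05 0 0 0 0 0 0; 0.05 0 0 0 0 0 0; 0.05 0 0 0 0 0 0; 0.05 0 0 0 0 0 0; 0.05 0 0 0 0 0 0; 0.05 0 0 0 0 0 0; 0.05 0 0 0 0 0 0"

```text
time_s: 19.78
position: [0.4261, -0.2055, 0.0426]
tool_rot: [[-0.994, 0.109, 0.004], [0.109, 0.994, -0.002], [-0.004, -0.002, -1.0]]
ft_force: [-0.0, 0.6, 3.8]
grip_width: 0.013
gripper_force: 45.8
```

Request:
servo_tool --deltas "0.05 0 0 -15 0 0 -0.004; 0.05 0 0 -25 0 0 -0.004; 0.05 0 0 -30 0 0 -0.004; 0.05 0 0 -30 0 0 -0.004; 0.05 0 0 -28 0 0 0; 0.05 0 0 0 0 0 0; 0.05 0 0 0 0 0 0"

```text
time_s: 20.37
position: [0.4257, -0.2054, 0.1711]
tool_rot: [[-0.996, 0.094, 0.005], [0.094, 0.996, -0.004], [-0.006, -0.003, -1.0]]
ft_force: [-0.3, 0.0, -3.0]
grip_width: 0.0129
gripper_force: 45.1
```

```bash
python3 - <<'E'
from meas import *
o=env.observe()
P0=np.array([.4786,-.0236])
o=plan(o,(*P0,.17),84.8,.05)
E
```

```text
0.05 -5.9 31 0.1 -0.001 0.001 -0; 0.05 -6 31 0.1 -0.001 0.001 -0; 0.05 -5.9 31 0.2 -0.001 0.001 -0; 0.05 -5.9 31 0.2 -0.001 0.001 -0; 0.05 -6 30.9 0.2 -0.001 0.001 -0; 0.05 -5.9 31 0.2 -0.001 0.001 -0
```

Request:
servo_tool --deltas "0.05 -5.9 31 0.1 -0.001 0.001 0; 0.05 -6 31 0.1 -0.001 0.001 0; 0.05 -5.9 31 0.2 -0.001 0.001 0; 0.05 -5.9 31 0.2 -0.001 0.001 0; 0.05 -6 31 0.2 -0.001 0.001 0; 0.05 -5.9 31 0.2 -0.001 0.001 0; 0.05 0 0 0 0 0 0; 0.05 0 0 0 0 0 0"

```text
time_s: 21.03
position: [0.4779, -0.0221, 0.1679]
tool_rot: [[-0.996, 0.091, -0.005], [0.091, 0.996, 0.005], [0.005, 0.004, -1.0]]
ft_force: [-0.2, 0.1, -2.1]
grip_width: 0.0128
gripper_force: 45.1
```

```bash
python3 - <<'E'
from meas import *
o=env.observe();print(o['position'],o['tool_rot'].round(3).tolist())
o=plan(o,(.478,-.0233,.095),84.8,.05,step=30)
p=pickle.load(open('w3.pkl','rb'));W=cloud(p,True);I=p['img'].astype(int)
# magazine frame red wall tops
a=np.radians(-5.2);ex=np.array([np.cos(a),np.sin(a)]);ey=np.array([-ex[1],ex[0]])
m=(I[...,0]>110)&(I[...,1]<70)&(abs(W[...,2]-.041)<.003)&(abs(W[...,0]-.54)<.14)&(abs(W[...,1]+.03)<.07)
q=W[m][:,:2]-[.5385,-.0288];X=q@ex;Y=q@ey
for c in(-90,-30,30,90):
    k=(abs(X*1000-c)<8)&(abs(Y)<.03)
    if k.sum()>5:print('xwall',c,k.sum(),np.percentile(X[k]*1000,[3,50,97]).round(1))
for c in(-40,40):
    for lo,hi in((-86,-34),(-26,26),(34,86)):
        k=(abs(Y*1000-c)<8)&(X*1000>lo)&(X*1000<hi)
        if k.sum()>5:print('ywall',c,lo,k.sum(),np.percentile(Y[k]*1000,[3,50,97]).round(1))
E
```

```text
[ 0.4778716  -0.02206048  0.16792291] [[-0.996, 0.091, -0.005], [0.091, 0.996, 0.005], [0.005, 0.004, -1.0]]
0.05 -0.2 -0.5 24.3 0.001 -0.002 -0; 0.05 -0.2 -0.5 24.3 0.001 -0.002 -0; 0.05 -0.1 -0.5 24.3 0.001 -0.002 -0
xwall -90 67 [-93.9 -92.6 -89.3]
xwall -30 302 [-33.9 -29.5 -26.6]
xwall 30 294 [26.5 30.  33.9]
xwall 90 237 [85.9 89.8 93.5]
ywall -40 -86 66 [-42.8 -39.6 -36.2]
ywall -40 -26 248 [-43.1 -39.6 -36.2]
ywall -40 34 211 [-42.9 -39.2 -35.6]
ywall 40 -86 205 [36.3 40.  42.7]
ywall 40 -26 242 [36.3 39.5 42.9]
ywall 40 34 204 [35.8 39.3 42.7]
```

Request:
servo_tool --deltas "0.05 -0.4 -0.5 24.3 0.001 -0.002 0; 0.05 -0.4 -0.5 24.3 0.001 -0.002 0; 0.05 -0.3 -0.5 24.3 0.001 -0.002 0; 0.05 0 0 0 0 0 0; 0.05 0 0 0 0 0 0"

```text
time_s: 21.45
position: [0.4786, -0.0254, 0.0958]
tool_rot: [[-0.995, 0.095, 0.0], [0.095, 0.995, 0.001], [-0.0, 0.001, -1.0]]
ft_force: [-0.2, -0.4, -1.7]
grip_width: 0.0129
gripper_force: 44.9
```

```bash
python3 - <<'E'
from meas import *
o=env.observe();print(o['position'],o['tool_rot'].round(3).tolist())
o=plan(o,(.4787,-.0234,.061),84.8,.05,step=12)
E
```

```text
[ 0.47858049 -0.0254466   0.09575429] [[-0.995, 0.095, 0.0], [0.095, 0.995, 0.001], [-0.0, 0.001, -1.0]]
0.05 0 0.7 11.6 0 0 -0.001; 0.05 0.1 0.6 11.6 0 0 -0.001; 0.05 -0 0.7 11.6 0 0 -0.001
```

Request:
servo_tool --deltas "0.05 0 0.7 11.6 0 0 -0.001; 0.05 0.1 0.6 11.6 0 0 -0.001; 0.05 0 0.7 8 0 0 -0.001; 0.05 0 0 5 0 0 0; 0.05 0 0 0 0 0 0; 0.05 0 0 0 0 0 0"

```text
time_s: 21.95
position: [0.4799, -0.023, 0.0609]
tool_rot: [[-0.996, 0.091, 0.005], [0.091, 0.996, 0.0], [-0.005, 0.001, -1.0]]
ft_force: [0.6, 1.1, -1.6]
grip_width: 0.0129
gripper_force: 45.1
```

Request:
servo_tool --deltas "0.05 0 0 2 0 0 0; 0.05 0 0 1 0 0 0; 0.05 0 0 0 0 0 0"

```text
time_s: 22.2
position: [0.4799, -0.0228, 0.0577]
tool_rot: [[-0.996, 0.091, 0.005], [0.091, 0.996, 0.0], [-0.005, 0.001, -1.0]]
ft_force: [0.6, -0.4, -2.1]
grip_width: 0.0128
gripper_force: 45.1
```

Request:
servo_tool --deltas "0.5 0 0 0 0 0 0; 1 0 0 0 0 0 0; 1 0 0 0 0 0 0; 1 0 0 0 0 0 0; 1 0 0 -10 0 0 0; 1 0 0 -30 0 0 0; 1 0 0 -40 0 0 0; 1 0 0 -40 0 0 0"

```text
time_s: 22.87
position: [0.4785, -0.0226, 0.1786]
tool_rot: [[-0.996, 0.091, 0.002], [0.091, 0.996, 0.001], [-0.002, 0.001, -1.0]]
ft_force: [0.9, -0.6, -0.5]
grip_width: 0.0856
gripper_force: 0.0
```

```bash
python3 - <<'E'
from meas import *
o=env.observe();print(o['time_s'],o['position'],o['q'].round(1))
plan(o,(.55,-.2,.22),20,1,step=40)
E
```

```text
22.8667 [ 0.47850018 -0.02261117  0.17857612] [-1.700e+01  1.750e+01  9.040e+01  1.000e-01  7.200e+01 -1.018e+02]
1 -7.9 -15.5 -3.8 0 0 0.103; 1 -9.5 -14.5 -3.7 0 0 0.103; 1 -11 -13.5 -3.8 0 0 0.103; 1 -12.2 -12.4 -3.8 0 0 0.103; 1 -13.5 -10.9 -3.8 0 0 0.103; 1 -14.5 -9.6 -3.7 0 0 0.103; 1 -15.5 -8 -3.8 0 0 0.103; 1 -16.2 -6.4 -3.8 0 0 0.103
1 -16.7 -4.7 -3.7 0 0 0.103; 1 -17.1 -2.9 -3.8 0 0 0.103; 1 -17.4 -1.1 -3.8 0 0 0.103
```

Request:
servo_tool --deltas "1 -7.9 -15.5 -3.8 0 0 0.103; 1 -9.5 -14.5 -3.7 0 0 0.103; 1 -11 -13.5 -3.8 0 0 0.103; 1 -12.2 -12.4 -3.8 0 0 0.103; 1 -13.5 -10.9 -3.8 0 0 0.103; 1 -14.5 -9.6 -3.7 0 0 0.103; 1 -15.5 -8 -3.8 0 0 0.103; 1 -16.2 -6.4 -3.8 0 0 0.103"

```text
time_s: 23.53
position: [0.5312, -0.1526, 0.2079]
tool_rot: [[-0.606, 0.796, 0.004], [0.796, 0.606, 0.001], [-0.002, 0.003, -1.0]]
ft_force: [-0.6, -0.1, 0.1]
grip_width: 0.0854
gripper_force: 0.0
```

Request:
servo_tool --deltas "1 -16.7 -4.7 -3.7 0 0 0.103; 1 -17.1 -2.9 -3.8 0 0 0.103; 1 -17.4 -1.1 -3.8 0 0 0.103; 1 0 0 0 0 0 0; 1 0 0 0 0 0 0"

```text
time_s: 23.95
position: [0.5505, -0.2004, 0.2187]
tool_rot: [[-0.341, 0.94, 0.004], [0.94, 0.341, 0.001], [-0.0, 0.004, -1.0]]
ft_force: [1.2, -0.1, -0.2]
grip_width: 0.0853
gripper_force: 0.0
```

```bash
cat >> meas.py <<'E'
def seated(p,W):
    "white ribs of cassettes in the magazine, in magazine frame mm"
    I=p['img'].astype(int);z=W[...,2];br=I.sum(2)
    a=np.radians(-5.2);ex=np.array([np.cos(a),np.sin(a)]);ey=np.array([-ex[1],ex[0]])
    m=(z>.074)&(z<.092)&(br>300)&(abs(W[...,0]-.54)<.12)&(abs(W[...,1]+.03)<.05)
    n,L,S,C=cv2.connectedComponentsWithStats(m.astype(np.uint8))
    for i in range(1,n):
        if S[i,4]<30:continue
        q=W[L==i];c,s,h=rect(q);d=c/1000-[.5385,-.0288];print('seated rib',S[i,4],(d@ex*1000).round(1),(d@ey*1000).round(1),s,h,'z',np.median(q[:,2]).round(4))
E
python3 - <<'E'
from meas import *
o=env.observe();print(o['time_s'],o['position'],o['q'].round(1))
p,W=look('w6',[]);cass(p,W);seated(p,W)
cv2.imwrite('pics/w6.png',p['img'][:,:,::-1])
E
```

```text
23.95 [ 0.550494   -0.20037864  0.2187137 ] [-31.6  25.9  69.8   0.2  84.2 -51.6]
rib 445 (array([ 602.2, -227.5]), array([39.2, 13.3]), 110.1) 0.067
rib 148 (array([ 688.4, -301.7]), array([37.5,  7.8]), 93.6) 0.0675
blue 1467 (array([ 602.6, -227.1]), array([63.7, 43.4]), 20.4)
blue 434 (array([ 501.4, -387.6]), array([44.9, 25.6]), 92.4)
seated rib 68 99.4 35.1 [45.8  1.7] 92.7 z 0.0899
```

View pics/w6.png

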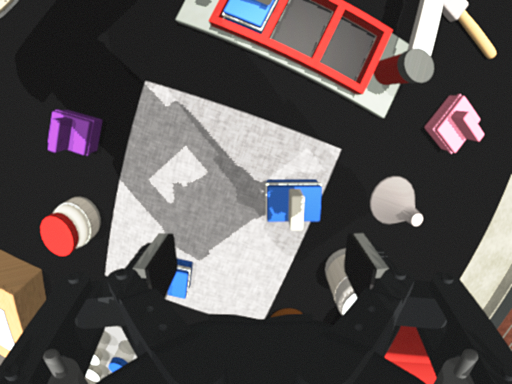

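The picture shows blue cassette C at (293,203) under the gripper. Cassette B is already in the near pocket at (250,10), the other two pockets are empty, and A is partly hidden at (180,278).

```bash
python3 - <<'E'
from meas import *
p=pickle.load(open('w6.pkl','rb'));W=cloud(p,True)
m=np.hypot(W[...,0]-.653,W[...,1]+.039)<.03;print('hinge z',np.nanpercentile(W[m][:,2],[50,90,99]))
m=np.hypot(W[...,0]-.648,W[...,1]-.0)<.02;print('bar z',np.nanpercentile(W[m][:,2],[50,90,99]) if m.any() else '')
o=env.observe()
o=plan(o,(.6024,-.2272,.12),20.4,1);o=plan(o,(.6024,-.2272,.0425),20.4,1,step=28);print()
o=plan(o,(.6024,-.2272,.17),20.4,.05);print()
o=plan(o,(.5982,-.0342,.17),84.8,.05);
E
```

```text
hinge z [0.0812034  0.10174294 0.10275613]
bar z [0.09813044 0.10007847 0.10102275]
1 -10.9 9.8 24.7 0.001 -0 -0.002; 1 -11 9.8 24.7 0.001 -0 -0.002; 1 -11 9.8 24.7 0.001 -0 -0.002; 1 -10.9 9.9 24.7 0.001 -0 -0.002
1 -0 -0 25.8 -0 -0 0; 1 -0 -0 25.8 -0 -0 0; 1 -0.1 -0 25.9 -0 -0 0

0.05 0 -0 -31.9 -0 -0 0; 0.05 0 -0 -31.9 -0 -0 0; 0.05 0 -0.1 -31.9 -0 -0 0; 0.05 0.1 0 -31.8 -0 -0 0

0.05 16.6 5.8 -0 -0 -0 -0.102; 0.05 15.9 7.4 -0 -0 -0 -0.102; 0.05 15 9 -0 -0 -0 -0.102; 0.05 14.1 10.5 -0 -0 -0 -0.102; 0.05 12.9 11.9 -0 -0 -0 -0.102; 0.05 11.6 13.1 -0 -0 -0 -0.102; 0.05 10.2 14.3 -0 -0 -0 -0.102; 0.05 8.8 15.2 -0 -0 -0 -0.102
0.05 7.1 16 -0.1 -0 -0 -0.102; 0.05 5.5 16.7 0 -0 -0 -0.102; 0.05 3.7 17.2 0 -0 -0 -0.102
```

Request:
servo_tool --deltas "1 -10.9 9.8 24.7 0.001 0 -0.002; 1 -11 9.8 24.7 0.001 0 -0.002; 1 -11 9.8 24.7 0.001 0 -0.002; 1 -10.9 9.9 24.7 0.001 0 -0.002; 1 0 0 0 0 0 0; 1 0 0 0 0 0 0"

```text
time_s: 24.5
position: [0.6022, -0.2267, 0.1195]
tool_rot: [[-0.35, 0.937, -0.002], [0.937, 0.35, 0.001], [0.002, -0.002, -1.0]]
ft_force: [-0.2, 0.3, 0.5]
grip_width: 0.0854
gripper_force: 0.0
```

Request:
servo_tool --deltas "1 0 0 26 0 0 0; 1 0 0 26 0 0 0; 1 0 0 18 0 0 0; 1 0 0 7 0 0 0; 1 0 0 0 0 0 0; 1 0 0 0 0 0 0"

```text
time_s: 25.0
position: [0.6033, -0.2279, 0.0454]
tool_rot: [[-0.348, 0.937, 0.002], [0.937, 0.348, -0.002], [-0.003, 0.001, -1.0]]
ft_force: [-0.6, -0.3, 0.1]
grip_width: 0.0854
gripper_force: 0.0
```

Request:
servo_tool --deltas "0.05 0 0 0 0 0 0; 0.05 0 0 0 0 0 0; 0.05 0 0 0 0 0 0; 0.05 0 0 0 0 0 0; 0.05 0 0 0 0 0 0; 0.05 0 0 0 0 0 0; 0.05 0 0 0 0 0 0; 0.05 0 0 0 0 0 0"

```text
time_s: 25.67
position: [0.603, -0.228, 0.0437]
tool_rot: [[-0.348, 0.938, 0.001], [0.938, 0.348, -0.001], [-0.001, 0.0, -1.0]]
ft_force: [0.8, -0.1, 1.6]
grip_width: 0.0133
gripper_force: 39.7
```

Request:
servo_tool --deltas "0.05 0 0 -15 0 0 0; 0.05 0 0 -25 0 0 0; 0.05 0 0 -30 0 0 0; 0.05 0 0 -30 0 0 0; 0.05 0 0 -26 0 0 0; 0.05 0 0 0 0 0 0"

```text
time_s: 26.17
position: [0.6044, -0.2287, 0.1751]
tool_rot: [[-0.348, 0.938, 0.008], [0.938, 0.348, -0.006], [-0.008, 0.006, -1.0]]
ft_force: [0.7, 0.5, -0.5]
grip_width: 0.013
gripper_force: 39.3
```

Request:
servo_tool --deltas "0.05 16.6 5.8 0 0 0 -0.102; 0.05 15.9 7.4 0 0 0 -0.102; 0.05 15 9 0 0 0 -0.102; 0.05 14.1 10.5 0 0 0 -0.102; 0.05 12.9 11.9 0 0 0 -0.102; 0.05 11.6 13.1 0 0 0 -0.102; 0.05 10.2 14.3 0 0 0 -0.102; 0.05 8.8 15.2 0 0 0 -0.102"

```text
time_s: 26.83
position: [0.5996, -0.0865, 0.1683]
tool_rot: [[-0.923, 0.385, -0.001], [0.385, 0.923, -0.0], [0.001, -0.001, -1.0]]
ft_force: [0.5, -0.0, -0.6]
grip_width: 0.0133
gripper_force: 39.2
```

Request:
servo_tool --deltas "0.05 7.1 16 0 0 0 -0.102; 0.05 5.5 16.7 0 0 0 -0.102; 0.05 3.7 17.2 0 0 0 -0.102; 0.05 0 0 0 0 0 0; 0.05 0 0 0 0 0 0; 0.05 0 0 0 0 0 0"

```text
time_s: 27.33
position: [0.599, -0.0353, 0.1687]
tool_rot: [[-0.995, 0.096, -0.001], [0.096, 0.995, -0.001], [0.001, -0.001, -1.0]]
ft_force: [-0.4, -0.4, -0.6]
grip_width: 0.0131
gripper_force: 39.3
```

```bash
python3 - <<'E'
from meas import *
o=env.observe();print(o['position'],o['tool_rot'].round(3).tolist())
p,W=look('w7',[]);cass(p,W);seated(p,W)
o=plan(o,(.5992,-.0343,.095),84.8,.05,step=26)
E
```

```text
[ 0.59897763 -0.03531965  0.1687335 ] [[-0.995, 0.096, -0.001], [0.096, 0.995, -0.001], [0.001, -0.001, -1.0]]
rib 138 (array([ 682.9, -397.2]), array([43.3, 10.1]), 165.7) 0.066
rib 344 (array([ 697.4, -285.2]), array([53.3, 16.9]), 52.0) 0.0673
seated rib 912 -59.1 0.8 [40.4 13.9] 174.5 z 0.082
0.05 -0.1 0.4 24.6 -0 -0 -0.002; 0.05 -0 0.3 24.6 -0 -0 -0.002; 0.05 -0.1 0.4 24.5 -0 -0 -0.002
```

Request:
servo_tool --deltas "0.05 -0.1 0.4 24.6 0 0 -0.002; 0.05 0 0.3 24.6 0 0 -0.002; 0.05 -0.1 0.4 24.5 0 0 -0.002; 0.05 0 0 0 0 0 0; 0.05 0 0 0 0 0 0"

```text
time_s: 27.8
position: [0.5991, -0.0344, 0.095]
tool_rot: [[-0.996, 0.089, -0.002], [0.089, 0.996, -0.0], [0.002, -0.001, -1.0]]
ft_force: [-0.2, -1.1, -1.1]
grip_width: 0.0129
gripper_force: 39.2
```

Request:
servo_tool --deltas "0.05 0 0 10 0 0 0; 0.05 0 0 10 0 0 0; 0.05 0 0 8 0 0 0; 0.05 0 0 5 0 0 0; 0.05 0 0 2 0 0 0; 0.05 0 0 0 0 0 0; 0.05 0 0 0 0 0 0"

```text
time_s: 28.38
position: [0.5996, -0.0338, 0.0608]
tool_rot: [[-0.996, 0.088, 0.001], [0.088, 0.996, -0.001], [-0.001, -0.001, -1.0]]
ft_force: [-0.0, -0.6, -0.1]
grip_width: 0.0132
gripper_force: 39.3
```

Request:
servo_tool --deltas "0.05 0 0 2 0 0 0; 0.05 0 0 0.5 0 0 0; 0.05 0 0 0 0 0 0"

```text
time_s: 28.63
position: [0.5998, -0.0338, 0.0587]
tool_rot: [[-0.996, 0.088, 0.001], [0.088, 0.996, -0.001], [-0.001, -0.001, -1.0]]
ft_force: [-0.8, -0.3, 4.2]
grip_width: 0.013
gripper_force: 39.8
```

Request:
servo_tool --deltas "0.5 0 0 0 0 0 0; 1 0 0 0 0 0 0; 1 0 0 0 0 0 0; 1 0 0 0 0 0 0; 1 0 0 -10 0 0 0; 1 0 0 -30 0 0 0; 1 0 0 -40 0 0 0; 1 0 0 -40 0 0 0"

```text
time_s: 29.3
position: [0.5989, -0.0335, 0.1798]
tool_rot: [[-0.996, 0.088, -0.001], [0.088, 0.996, -0.0], [0.001, -0.001, -1.0]]
ft_force: [0.8, 0.3, 0.6]
grip_width: 0.0856
gripper_force: 0.0
```

```bash
python3 - <<'E'
from meas import *
o=env.observe();print(o['time_s'],o['position'],o['q'].round(1))
plan(o,(.46,-.36,.2),8.5,1,step=40)
q=env.get_image('top');cass(q,cloud(q));seated(q,cloud(q))
E
```

```text
29.3 [ 0.59886362 -0.0335365   0.17978123] [-14.5  29.1  70.9  -0.   80.1 -99.4]
1 8.4 -26 -1.5 -0 -0 0.103; 1 5.8 -26.6 -1.6 -0 -0 0.103; 1 2.9 -27.2 -1.5 -0 -0 0.103; 1 0.2 -27.3 -1.5 -0 -0 0.103; 1 -2.7 -27.1 -1.6 -0 -0 0.103; 1 -5.4 -26.8 -1.5 -0 -0 0.103; 1 -8.2 -26 -1.5 -0 -0 0.103; 1 -10.8 -25.1 -1.5 -0 -0 0.103
1 -13.3 -23.8 -1.6 -0 -0 0.103; 1 -15.7 -22.3 -1.5 -0 -0 0.103; 1 -17.9 -20.6 -1.5 -0 -0 0.103; 1 -19.9 -18.7 -1.6 -0 -0 0.103; 1 -21.7 -16.5 -1.5 -0 -0 0.103
rib 83 (array([ 478.3, -392.3]), array([40.1, 13.9]), 98.0) 0.0659
blue 314 (array([ 478.7, -391.7]), array([63.7, 45.8]), 7.4)
```

Request:
servo_tool --deltas "1 8.4 -26 -1.5 0 0 0.103; 1 5.8 -26.6 -1.6 0 0 0.103; 1 2.9 -27.2 -1.5 0 0 0.103; 1 0.2 -27.3 -1.5 0 0 0.103; 1 -2.7 -27.1 -1.6 0 0 0.103; 1 -5.4 -26.8 -1.5 0 0 0.103; 1 -8.2 -26 -1.5 0 0 0.103; 1 -10.8 -25.1 -1.5 0 0 0.103"

```text
time_s: 30.02
position: [0.5133, -0.2357, 0.1911]
tool_rot: [[-0.608, 0.794, 0.001], [0.794, 0.608, -0.001], [-0.001, -0.0, -1.0]]
ft_force: [0.4, -1.5, 0.3]
grip_width: 0.0852
gripper_force: 0.0
```

Request:
servo_tool --deltas "1 -13.3 -23.8 -1.6 0 0 0.103; 1 -15.7 -22.3 -1.5 0 0 0.103; 1 -17.9 -20.6 -1.5 0 0 0.103; 1 -19.9 -18.7 -1.6 0 0 0.103; 1 -21.7 -16.5 -1.5 0 0 0.103; 1 0 0 0 0 0 0; 1 0 0 0 0 0 0; 1 0 0 0 0 0 0"

```text
time_s: 30.68
position: [0.4606, -0.3596, 0.1984]
tool_rot: [[-0.145, 0.989, 0.0], [0.989, 0.145, -0.001], [-0.001, 0.0, -1.0]]
ft_force: [0.9, -0.1, 0.3]
grip_width: 0.0852
gripper_force: 0.0
```

```bash
python3 - <<'E'
from meas import *
o=env.observe();print(o['time_s'],o['position'],o['q'].round(1))
p,W=look('w8',['cassette0'],{'cassette0':0});cass(p,W);seated(p,W)
cv2.imwrite('pics/w8.png',p['img'][:,:,::-1])
o=plan(o,(.4805,-.3905,.12),8.2,1)
E
```

```text
30.6833 [ 0.46060118 -0.35959951  0.19844643] [-49.6  26.6  72.   -0.   81.4 -57.9]
cassette0 [274.7 195. ] 0.72 depthpt [ 0.4767 -0.3738  0.0676] plane [ 0.4829 -0.3942  0.    ]
rib 388 (array([ 698.4, -298.9]), array([59.6, 29.3]), 86.9) 0.0676
rib 544 (array([ 481.2, -391.2]), array([40.2, 13.3]), 99.1) 0.067
rib 386 (array([ 660.2, -414. ]), array([59.5, 24.9]), 60.3) 0.0678
blue 1737 (array([ 480.8, -390.8]), array([63.3, 43.1]), 8.1)
1 -11.1 5.1 26.2 0 0 0.001; 1 -11.2 5 26.1 0 0 0.001; 1 -11.1 5.1 26.2 0 0 0.001
```

Request:
servo_tool --deltas "1 -11.1 5.2 26.2 0 0 0.001; 1 -11.2 5.2 26.1 0 0 0.001; 1 -11.2 5.2 26.2 0 0 0.001; 1 0 0 0 0 0 0; 1 0 0 0 0 0 0"

```text
time_s: 31.2
position: [0.4809, -0.3901, 0.1191]
tool_rot: [[-0.142, 0.99, -0.001], [0.99, 0.142, 0.001], [0.001, -0.001, -1.0]]
ft_force: [0.7, -0.3, -0.2]
grip_width: 0.0853
gripper_force: 0.0
```

```bash
python3 - <<'E'
from meas import *
o=env.observe();print(o['time_s'],o['position'],o['tool_rot'].round(3).tolist())
o=plan(o,(.4808,-.3908,.0435),8.4,1,step=26);print()
o=plan(o,(.4808,-.3908,.17),8.4,.05);print()
o=plan(o,(.5385,-.0288,.17),84.8,.05);
E
```

```text
31.2 [ 0.48086672 -0.3900617   0.11908295] [[-0.142, 0.99, -0.001], [0.99, 0.142, 0.001], [0.001, -0.001, -1.0]]
1 -0.3 -0 25.2 -0 -0 -0.001; 1 -0.2 -0.1 25.2 -0 -0 -0.001; 1 -0.3 0 25.2 -0 -0 -0.001

0.05 0 -0 -31.6 -0 -0 -0; 0.05 0.1 -0.1 -31.7 -0 -0 -0; 0.05 0 -0 -31.6 -0 -0 -0; 0.05 0 -0 -31.6 -0 -0 -0

0.05 26.9 8.4 0 -0 -0 -0.103; 0.05 25.9 11.2 0.1 -0 -0 -0.103; 0.05 24.6 13.7 -0 -0 -0 -0.103; 0.05 23.1 16.2 0 -0 -0 -0.103; 0.05 21.3 18.5 0 -0 -0 -0.103; 0.05 19.3 20.6 0.1 -0 -0 -0.103; 0.05 17 22.5 -0 -0 -0 -0.103; 0.05 14.7 24.1 0 -0 -0 -0.103
0.05 12.1 25.4 0 -0 -0 -0.103; 0.05 9.4 26.6 0.1 -0 -0 -0.103; 0.05 6.6 27.4 -0 -0 -0 -0.103; 0.05 3.8 28 0 -0 -0 -0.103; 0.05 0.9 28.2 0 -0 -0 -0.103
```

Request:
servo_tool --deltas "1 -0.3 0 25.2 0 0 -0.001; 1 -0.2 0 25.2 0 0 -0.001; 1 -0.3 0 16 0 0 -0.001; 1 0 0 9 0 0 0; 1 0 0 0 0 0 0; 1 0 0 0 0 0 0"

```text
time_s: 31.7
position: [0.4814, -0.3921, 0.046]
tool_rot: [[-0.144, 0.99, 0.002], [0.99, 0.144, -0.002], [-0.003, 0.001, -1.0]]
ft_force: [0.1, 0.7, 0.6]
grip_width: 0.0854
gripper_force: 0.0
```

Request:
servo_tool --deltas "0.05 0 0 0 0 0 0; 0.05 0 0 0 0 0 0; 0.05 0 0 0 0 0 0; 0.05 0 0 0 0 0 0; 0.05 0 0 0 0 0 0; 0.05 0 0 0 0 0 0; 0.05 0 0 0 0 0 0; 0.05 0 0 0 0 0 0"

```text
time_s: 32.37
position: [0.481, -0.392, 0.0445]
tool_rot: [[-0.144, 0.99, 0.0], [0.99, 0.144, -0.001], [-0.001, 0.0, -1.0]]
ft_force: [0.4, 0.8, 2.4]
grip_width: 0.0127
gripper_force: 45.3
```

Request:
servo_tool --deltas "0.05 0 0 -15 0 0 0; 0.05 0 0 -25 0 0 0; 0.05 0 0 -30 0 0 0; 0.05 0 0 -30 0 0 0; 0.05 0 0 -26 0 0 0; 0.05 0 0 0 0 0 0"

```text
time_s: 32.87
position: [0.482, -0.3932, 0.1757]
tool_rot: [[-0.144, 0.99, 0.006], [0.99, 0.144, -0.008], [-0.009, 0.005, -1.0]]
ft_force: [0.2, -0.5, -0.0]
grip_width: 0.0126
gripper_force: 44.8
```

Request:
servo_tool --deltas "0.05 26.9 8.4 0 0 0 -0.103; 0.05 25.9 11.2 0.1 0 0 -0.103; 0.05 24.6 13.7 0 0 0 -0.103; 0.05 23.1 16.2 0 0 0 -0.103; 0.05 21.3 18.5 0 0 0 -0.103; 0.05 19.3 20.6 0.1 0 0 -0.103; 0.05 17 22.5 0 0 0 -0.103; 0.05 14.7 24.1 0 0 0 -0.103"

```text
time_s: 33.53
position: [0.5162, -0.1675, 0.1689]
tool_rot: [[-0.827, 0.563, -0.001], [0.563, 0.827, 0.0], [0.001, -0.001, -1.0]]
ft_force: [0.8, 0.1, -0.8]
grip_width: 0.0131
gripper_force: 44.8
```

Request:
servo_tool --deltas "0.05 12.1 25.4 0 0 0 -0.103; 0.05 9.4 26.6 0.1 0 0 -0.103; 0.05 6.6 27.4 0 0 0 -0.103; 0.05 3.8 28 0 0 0 -0.103; 0.05 0.9 28.2 0 0 0 -0.103; 0.05 0 0 0 0 0 0; 0.05 0 0 0 0 0 0; 0.05 0 0 0 0 0 0"

```text
time_s: 34.2
position: [0.5387, -0.0301, 0.169]
tool_rot: [[-0.996, 0.089, -0.001], [0.089, 0.996, -0.001], [0.001, -0.001, -1.0]]
ft_force: [0.5, -0.3, -1.8]
grip_width: 0.0133
gripper_force: 44.8
```

```bash
python3 - <<'E'
from meas import *
o=env.observe();print(o['position'],o['tool_rot'].round(3).tolist())
p,W=look('w9',[]);seated(p,W)
o=plan(o,(.5385,-.0288,.098),84.8,.05,step=26)
E
```

```text
[ 0.53868019 -0.03011088  0.16904803] [[-0.996, 0.089, -0.001], [0.089, 0.996, -0.001], [0.001, -0.001, -1.0]]
seated rib 907 -59.3 0.9 [39.3 13.3] 175.1 z 0.0822
0.05 0.1 0.5 23.7 -0 -0 0.001; 0.05 0.1 0.4 23.7 -0 -0 0.001; 0.05 0 0.5 23.6 -0 -0 0.001
```

Request:
servo_tool --deltas "0.05 -0.3 0.5 23.7 0 0 0; 0.05 -0.3 0.4 23.7 0 0 0; 0.05 -0.3 0.5 23.6 0 0 0; 0.05 0 0 0 0 0 0; 0.05 0 0 0 0 0 0"

```text
time_s: 34.67
position: [0.5396, -0.0294, 0.0983]
tool_rot: [[-0.996, 0.089, -0.002], [0.089, 0.996, -0.0], [0.002, -0.001, -1.0]]
ft_force: [0.5, -0.7, -1.5]
grip_width: 0.0128
gripper_force: 44.7
```

Request:
servo_tool --deltas "0.05 0 0 10 0 0 0; 0.05 0 0 10 0 0 0; 0.05 0 0 10 0 0 0; 0.05 0 0 5 0 0 0; 0.05 0 0 2 0 0 0; 0.05 0 0 0 0 0 0; 0.05 0 0 0 0 0 0"

```text
time_s: 35.25
position: [0.5402, -0.0286, 0.0619]
tool_rot: [[-0.996, 0.088, 0.001], [0.088, 0.996, -0.001], [-0.001, -0.001, -1.0]]
ft_force: [0.2, 0.4, -1.7]
grip_width: 0.013
gripper_force: 44.9
```

Now release, rise and check all the seats.

Request:
servo_tool --deltas "0.05 0 0 2 0 0 0; 0.05 0 0 0.7 0 0 0; 0.05 0 0 0 0 0 0"

```text
time_s: 35.5
position: [0.5403, -0.0286, 0.0595]
tool_rot: [[-0.996, 0.088, 0.001], [0.088, 0.996, -0.001], [-0.001, -0.001, -1.0]]
ft_force: [0.5, 0.3, 0.9]
grip_width: 0.0131
gripper_force: 45.2
```

Request:
servo_tool --deltas "0.5 0 0 0 0 0 0; 1 0 0 0 0 0 0; 1 0 0 0 0 0 0; 1 0 0 0 0 0 0; 1 0 0 -10 0 0 0; 1 0 0 -30 0 0 0; 1 0 0 -40 0 0 0; 1 0 0 -40 0 0 0"

```text
time_s: 36.17
position: [0.5394, -0.0284, 0.1809]
tool_rot: [[-0.996, 0.088, -0.001], [0.088, 0.996, -0.0], [0.001, -0.001, -1.0]]
ft_force: [0.7, -0.5, 0.0]
grip_width: 0.0856
gripper_force: 0.0
```

Request:
servo_tool --deltas "1 0 0 -30 0 0 0; 1 0 0 -30 0 0 0; 1 0 0 0 0 0 0; 1 0 0 0 0 0 0"

```text
time_s: 36.5
position: [0.5403, -0.0285, 0.241]
tool_rot: [[-0.996, 0.088, 0.004], [0.088, 0.996, -0.002], [-0.004, -0.002, -1.0]]
ft_force: [-0.6, 0.6, -0.0]
grip_width: 0.0855
gripper_force: 0.0
```

```bash
python3 - <<'E'
from meas import *
o=env.observe();print(o['time_s'],o['position'],o['q'].round(1))
p,W=look('w10',['clamp_knob','fader_grip','spent0'],{'clamp_knob':.134,'fader_grip':.071,'spent0':.005});seated(p,W)
m=(abs(W[...,2]-.135)<.006)&(np.hypot(W[...,0]-.65,W[...,1]-.185)<.05);print('knob',m.sum(),rect(W[m]) if m.sum()>3 else '')
cv2.imwrite('pics/w10.png',p['img'][:,:,::-1])
E
```

```text
36.5 [ 0.54027032 -0.02854094  0.24104795] [ -15.5   20.4   74.9   -0.    84.5 -100.5]
clamp_knob [455.7 258.5] 0.81 depthpt [0.6446 0.1861 0.1363] plane [0.6468 0.1878 0.134 ]
clamp_knob [ 48.  258.1] 0.56 depthpt [ 0.6639 -0.3983  0.0313] plane [ 0.6077 -0.2891  0.134 ]
fader_grip [438.5  48.8] 0.82 depthpt [0.4105 0.1913 0.0721] plane [0.4099 0.1929 0.071 ]
spent0 [257.2 302.8] 0.92 depthpt [ 0.7498 -0.052   0.0299] plane [ 0.7691 -0.0537  0.005 ]
spent0 [100.1  10.4] 0.81 depthpt [ 0.3154 -0.2163  0.0362] plane [ 0.3023 -0.2335  0.005 ]
spent0 [489.2 164.5] 0.72 depthpt [0.5627 0.308  0.0411] plane [0.5733 0.3434 0.005 ]
seated rib 544 -59.2 1.3 [39.  13.3] 174.9 z 0.0821
seated rib 477 0.5 1.1 [39.3 12.8] 175.0 z 0.0822
seated rib 419 60.4 1.3 [39.3 13.3] 174.6 z 0.0822
knob 228 (array([643.9, 184.6]), array([21.4, 21. ]), 174.1)
```

View pics/w10.png

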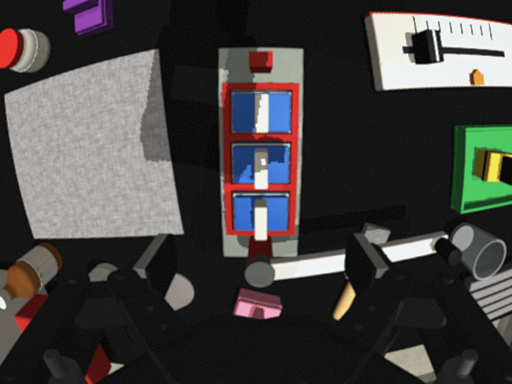

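All three blue cassettes are seated in the pockets at (262,112), (261,163) and (261,212), with rib tops at 82 mm. The bar is open with its knob at (447,247), the fader is at zero at (430,47), and the yellow cassette is in the tray.

```bash
python3 - <<'E'
from h import *;from rig import env
o=env.observe()
H=np.array([.653,-.0392]);k=lambda t:(*(H+.2245*np.array([np.cos(np.radians(t)),np.sin(np.radians(t))])),.108)
o=plan(o,(*k(92.3)[:2],.2),2.3,.5);o=plan(o,k(92.3),2.3,.5,step=32);print()
for t in np.linspace(92.3,172.3,17)[1:4]:o=plan(o,k(t),t-90,.4);
E
```

```text
0.5 -6.1 15.8 2.7 -0 -0 0.103; 0.5 -4.4 16.4 2.7 -0 -0 0.103; 0.5 -2.8 16.8 2.7 -0 -0 0.103; 0.5 -1 16.9 2.6 -0 -0 0.103; 0.5 0.8 17 2.7 -0 -0 0.103; 0.5 2.5 16.8 2.7 -0 -0 0.103; 0.5 4.2 16.5 2.7 -0 -0 0.103; 0.5 5.8 15.9 2.7 -0 -0 0.103
0.5 7.5 15.2 2.7 -0 -0 0.103; 0.5 9 14.4 2.7 -0 -0 0.103; 0.5 10.5 13.4 2.7 -0 -0 0.103; 0.5 11.7 12.3 2.6 -0 -0 0.103; 0.5 13 10.9 2.7 -0 -0 0.103; 0.5 14 9.6 2.7 -0 -0 0.103
0.5 0 0.1 30.7 -0.001 0 0; 0.5 0 0 30.6 -0.001 0 0; 0.5 0 0 30.7 -0.001 0 0

0.4 -0.8 -19.5 -0 0.001 0 -0.086
0.4 -0.9 -19.6 0 -0 0 -0.088
0.4 -0.8 -19.6 0 -0 0 -0.087
```

Request:
servo_tool --deltas "0.5 -6.1 15.8 2.7 0 0 0.103; 0.5 -4.4 16.4 2.7 0 0 0.103; 0.5 -2.8 16.8 2.7 0 0 0.103; 0.5 -1 16.9 2.6 0 0 0.103; 0.5 0.8 17 2.7 0 0 0.103; 0.5 2.5 16.8 2.7 0 0 0.103; 0.5 4.2 16.5 2.7 0 0 0.103; 0.5 5.8 15.9 2.7 0 0 0.103"

```text
time_s: 37.37
position: [0.5998, 0.0943, 0.2161]
tool_rot: [[-0.608, 0.794, -0.002], [0.794, 0.608, -0.001], [0.001, -0.002, -1.0]]
ft_force: [0.5, 0.3, -0.3]
grip_width: 0.0426
gripper_force: 0.0
```

Request:
servo_tool --deltas "0.5 7.5 15.2 2.7 0 0 0.103; 0.5 9 14.4 2.7 0 0 0.103; 0.5 10.5 13.4 2.7 0 0 0.103; 0.5 11.7 12.3 2.6 0 0 0.103; 0.5 13 10.9 2.7 0 0 0.103; 0.5 14 9.6 2.7 0 0 0.103; 0.5 0 0 0 0 0 0; 0.5 0 0 0 0 0 0"

```text
time_s: 38.03
position: [0.6442, 0.1853, 0.1997]
tool_rot: [[-0.044, 0.999, -0.002], [0.999, 0.044, -0.001], [-0.001, -0.002, -1.0]]
ft_force: [0.1, -0.5, 0.1]
grip_width: 0.0425
gripper_force: 0.0
```

Request:
servo_tool --deltas "0.5 0 0 30 0 0 0; 0.5 0 0 30 0 0 0; 0.5 0 0 30 0 0 0; 0.5 0 0 0 0 0 0; 0.4 0 0 0 0 0 0; 0.4 0 0 0 0 0 0"

```text
time_s: 38.53
position: [0.6454, 0.1845, 0.1133]
tool_rot: [[-0.041, 0.999, 0.003], [0.999, 0.041, -0.001], [-0.001, 0.003, -1.0]]
ft_force: [0.8, -0.6, 0.7]
grip_width: 0.0338
gripper_force: 0.0
```

Request:
servo_tool --deltas "0.4 -0.8 -19.5 0 0 0 -0.087; 0.4 -0.8 -19.6 0 0 0 -0.087; 0.4 -0.8 -19.6 0 0 0 -0.087; 0.4 -0.8 -19.6 0 0 0 -0.087; 0.4 -0.8 -19.6 0 0 0 -0.087; 0.4 -0.8 -19.6 0 0 0 -0.087; 0.4 -0.8 -19.6 0 0 0 -0.087; 0.4 -0.8 -19.6 0 0 0 -0.087"

```text
time_s: 39.2
position: [0.5026, 0.1268, 0.1138]
tool_rot: [[-0.676, 0.737, 0.005], [0.737, 0.676, -0.0], [-0.004, 0.004, -1.0]]
ft_force: [2.1, 0.3, 1.0]
grip_width: 0.0341
gripper_force: 0.5
```

Request:
servo_tool --deltas "0.4 -0.8 -19.6 0 0 0 -0.087; 0.4 -0.8 -19.6 0 0 0 -0.087; 0.4 -0.8 -19.6 0 0 0 -0.087; 0.4 -0.8 -19.6 0 0 0 -0.087; 0.4 -0.8 -19.6 0 0 0 -0.087; 0.4 -0.8 -19.6 0 0 0 -0.087; 0.4 0 0 0 0 0 0"

```text
time_s: 39.78
position: [0.4393, 0.027, 0.1134]
tool_rot: [[-0.952, 0.305, 0.004], [0.305, 0.952, -0.002], [-0.005, -0.001, -1.0]]
ft_force: [0.9, -0.5, -0.7]
grip_width: 0.0341
gripper_force: 0.0
```

Request:
servo_tool --deltas "0.4 -0.8 -18 0 0 0 -0.08; 0.4 -0.6 -14 0 0 0 -0.06; 0.4 -0.4 -8 0 0 0 -0.035; 0.4 -0.2 -5 0 0 0 -0.02; 0.4 0 -4 0 0 0 -0.015; 0.4 0 0 0 0 0 0; 0.4 0 0 0 0 0 0"

```text
time_s: 40.37
position: [0.4301, -0.0187, 0.1121]
tool_rot: [[-0.995, 0.103, 0.002], [0.103, 0.995, -0.001], [-0.002, -0.001, -1.0]]
ft_force: [-0.3, 0.1, -0.5]
grip_width: 0.0342
gripper_force: 0.0
```

Request:
servo_tool --deltas "0.4 0 -3 0 0 0 0; 0.4 0 -2 0 0 0 0; 0.4 0 0 0 0 0 0; 0.4 0 0 0 0 0 0"

```text
time_s: 40.7
position: [0.4291, -0.0238, 0.1114]
tool_rot: [[-0.995, 0.102, 0.0], [0.102, 0.995, -0.001], [-0.0, -0.001, -1.0]]
ft_force: [0.4, -0.4, -0.3]
grip_width: 0.034
gripper_force: 0.0
```

Request:
servo_tool --deltas "0.4 0 -2 0 0 0 0; 0.4 0 -1 0 0 0 0; 0.4 0 0 0 0 0 0; 0.4 0 0 0 0 0 0"

```text
time_s: 41.03
position: [0.4288, -0.0254, 0.1114]
tool_rot: [[-0.995, 0.102, 0.001], [0.102, 0.995, 0.002], [-0.0, 0.002, -1.0]]
ft_force: [2.9, 10.1, 1.2]
grip_width: 0.0342
gripper_force: 5.2
```

Request:
servo_tool --deltas "0.4 0 5 0 0 0 0; 0.5 0 1 0 0 0 0; 0.5 0 0 0 0 0 0; 0.5 0 0 -30 0 0 0; 0.5 0 0 -35 0 0 0; 1 0 0 -30 0 0 0; 1 0 0 0 0 0 0; 1 0 0 0 0 0 0"

```text
time_s: 41.7
position: [0.4297, -0.021, 0.2074]
tool_rot: [[-0.995, 0.102, 0.003], [0.102, 0.995, -0.002], [-0.003, -0.002, -1.0]]
ft_force: [-0.1, 0.5, -0.6]
grip_width: 0.077
gripper_force: 0.0
```

```bash
python3 - <<'E'
from meas import *
o=env.observe();print(o['time_s'],o['position'],o['q'].round(1))
plan(o,(.407,.2,.2),94,1,step=38)
E
```

```text
41.7 [ 0.42974746 -0.02101402  0.20742393] [-1.860e+01  1.100e+01  9.440e+01 -1.000e-01  7.440e+01 -1.028e+02]
1 7.5 36.3 1.1 -0 0.001 -0.029; 1 6.5 36.4 1.2 -0 0.001 -0.029; 1 5.4 36.7 1.2 -0 0.001 -0.029; 1 4.3 36.7 1.1 -0 0.001 -0.029; 1 3.3 36.9 1.2 -0 0.001 -0.029; 1 2.2 37 1.2 -0 0.001 -0.029
```

Request:
servo_tool --deltas "1 7.5 36.3 1.1 0 0.001 -0.029; 1 6.5 36.4 1.2 0 0.001 -0.029; 1 5.4 36.7 1.2 0 0.001 -0.029; 1 4.3 36.7 1.1 0 0.001 -0.029; 1 3.3 36.9 1.2 0 0.001 -0.029; 1 2.2 37 1.2 0 0.001 -0.029; 1 0 0 0 0 0 0; 1 0 0 0 0 0 0"

```text
time_s: 42.37
position: [0.4055, 0.2015, 0.1979]
tool_rot: [[-0.997, -0.076, -0.008], [-0.076, 0.997, -0.002], [0.009, -0.001, -1.0]]
ft_force: [0.5, -0.4, 0.6]
grip_width: 0.0851
gripper_force: 0.0
```

```bash
cat > fad.py <<'E'
from meas import *
def fad(p,W):
    I=p['img'].astype(int);z=W[...,2];near=np.hypot(W[...,0]-.4,W[...,1]-.25)<.17;br=I.sum(2)
    e=np.array([-.068,.9977])
    A=(W[...,:2]-[.4013,.2573])@e
    m=near&(br>450)&(abs(z-.031)<.004);print('box',rect(W[m]))
    m=near&(z>.066)&(z<.078);m2=near&(br>420)&(z>.066)&(z<.078);print('grip',m.sum(),rect(W[m]),'line along',m2.sum(),A[m2].mean().round(4))
    m=near&(I[...,0]>150)&(I[...,2]<90)&(I[...,1]>80)&(I[...,1]<190)&(z<.046);B=(W[...,:2]-[.4013,.2573])@[.9977,.068]
    a,b=A[m],B[m];print('pointer',m.sum(),np.percentile(a,[2,50,98]).round(4),'tip along',a[b<b.min()+.004].mean().round(4))
E
python3 - <<'E'
from fad import *
o=env.observe();print(o['time_s'],o['position'],o['q'].round(1))
p,W=look('w11',['fader_grip','pointer','clamp_knob'],{'fader_grip':.071,'pointer':.03,'clamp_knob':.134});fad(p,W)
m=(abs(W[...,2]-.135)<.006)&(np.hypot(W[...,0]-.43,W[...,1]+.02)<.06);print('knob',m.sum(),rect(W[m]) if m.sum()>3 else '')
cv2.imwrite('pics/w11.png',p['img'][:,:,::-1])
E
```

```text
42.3667 [0.40552208 0.20150165 0.19787314] [ 11.4  14.1  91.9   0.   74.5 -83. ]
fader_grip [245.9 184.4] 0.9 depthpt [0.4085 0.1883 0.074 ] plane [0.4097 0.1882 0.071 ]
fader_grip [ 90.7 215. ] 0.37 depthpt [0.4658 0.006  0.0514] plane [0.4572 0.0184 0.071 ]
pointer [331.6 198.5] 0.76 depthpt [0.4259 0.281  0.0408] plane [0.4297 0.2837 0.03  ]
pointer [244.1 182.2] 0.61 depthpt [0.4068 0.1864 0.0739] plane [0.4184 0.1849 0.03  ]
clamp_knob [ 24.2 206.1] 0.6 depthpt [ 0.43   -0.0232  0.1336] plane [ 0.4299 -0.0226  0.134 ]
box (array([401.3, 257. ]), array([259.4,  99.7]), 93.7)
grip 985 (array([405.6, 187.4]), array([39.5, 22. ]), 4.2) line along 89 -0.0678
pointer 332 [-0.0146  0.0229  0.079 ] tip along 0.0412
knob 314 (array([428.8, -17.5]), array([21.1, 20.9]), 58.9)
```

View pics/w11.png

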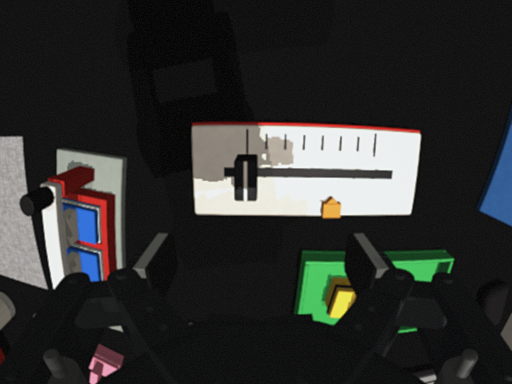

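The picture shows the bar shut over the cassettes (knob at (37,200)), the grip at zero at (245,175) and the pointer at (331,207). The grip has to travel about 93 mm.

```bash
python3 - <<'E'
from h import *;from rig import env
plan(env.observe(),(.4056,.1874,.043),94,1,step=32)
E
```

```text
1 0.2 -2.3 31.2 -0 -0.001 0; 1 0.2 -2.4 31.2 -0 -0.001 0; 1 0.2 -2.3 31.1 -0 -0.001 0; 1 0.3 -2.3 31.2 -0 -0.001 0; 1 0.2 -2.4 31.2 -0 -0.001 0
```

Request:
servo_tool --deltas "1 0.2 -2.7 31 0 -0.001 0; 1 0.2 -2.7 31 0 -0.001 0; 1 0.2 -2.6 31 0 -0.001 0; 1 0.3 -2.6 31 0 -0.001 0; 1 0.2 -2.6 25 0 -0.001 0; 1 0 0 5 0 0 0; 1 0 0 0 0 0 0; 1 0 0 0 0 0 0"

```text
time_s: 43.23
position: [0.4066, 0.1867, 0.0462]
tool_rot: [[-0.997, -0.071, 0.0], [-0.071, 0.997, -0.0], [-0.0, -0.0, -1.0]]
ft_force: [0.6, -0.8, -0.3]
grip_width: 0.0853
gripper_force: 0.0
```

Request:
servo_tool --deltas "0.1 0 0 0 0 0 0; 0.1 0 0 0 0 0 0; 0.1 0 0 0 0 0 0; 0.1 0 0 0 0 0 0; 0.1 0 0 0 0 0 0; 0.1 0 0 0 0 0 0; 0.1 0 0 0 0 0 0; 0.1 0 0 0 0 0 0" --newtons 25

```text
time_s: 43.9
position: [0.4059, 0.1871, 0.0457]
tool_rot: [[-0.997, -0.072, -0.0], [-0.072, 0.997, -0.0], [0.0, -0.0, -1.0]]
ft_force: [-0.4, -1.0, 5.8]
grip_width: 0.0215
gripper_force: 28.7
```

Request:
servo_tool --deltas "0.1 0 12 0 0 0 0; 0.1 0 12 0 0 0 0; 0.1 0 12 0 0 0 0; 0.1 0 12 0 0 0 0; 0.1 0 12 0 0 0 0; 0.1 0 12 0 0 0 0; 0.1 0 10 0 0 0 0; 0.1 0 5 0 0 0 0"

```text
time_s: 44.57
position: [0.4001, 0.2747, 0.0457]
tool_rot: [[-0.997, -0.073, 0.001], [-0.073, 0.997, 0.0], [-0.001, -0.0, -1.0]]
ft_force: [2.1, -2.7, 5.8]
grip_width: 0.0215
gripper_force: 28.9
```

Request:
servo_tool --deltas "0.1 0 2 0 0 0 0; 0.1 0 0 0 0 0 0; 0.1 0 0 0 0 0 0"

```text
time_s: 44.82
position: [0.4, 0.2765, 0.0458]
tool_rot: [[-0.997, -0.072, 0.001], [-0.072, 0.997, 0.001], [-0.001, 0.001, -1.0]]
ft_force: [1.7, 2.7, 4.7]
grip_width: 0.0214
gripper_force: 28.7
```

Request:
servo_tool --deltas "0.1 0 3 0 0 0 0; 0.1 0 0.5 0 0 0 0; 0.1 0 0 0 0 0 0; 0.1 0 0 0 0 0 0"

```text
time_s: 45.15
position: [0.3998, 0.2795, 0.0457]
tool_rot: [[-0.997, -0.072, 0.001], [-0.072, 0.997, 0.0], [-0.001, 0.0, -1.0]]
ft_force: [2.5, 0.1, 5.8]
grip_width: 0.0218
gripper_force: 28.8
```

Request:
servo_tool --deltas "0.5 0 0 0 0 0 0; 1 0 0 0 0 0 0; 1 0 0 0 0 0 0; 1 0 0 0 0 0 0; 1 0 0 -20 0 0 0; 1 0 0 -40 0 0 0; 1 0 0 -40 0 0 0; 1 0 0 -40 0 0 0"

```text
time_s: 45.82
position: [0.3986, 0.2791, 0.1868]
tool_rot: [[-0.997, -0.072, -0.002], [-0.072, 0.997, -0.001], [0.002, -0.001, -1.0]]
ft_force: [-0.2, -0.3, 0.2]
grip_width: 0.0855
gripper_force: 0.0
```

Request:
servo_tool --deltas "1 0 -15 -15 0 0 0; 1 0 0 0 0 0 0; 1 0 0 0 0 0 0"

```text
time_s: 46.07
position: [0.4002, 0.2641, 0.2004]
tool_rot: [[-0.997, -0.071, -0.0], [-0.071, 0.997, -0.0], [0.0, 0.0, -1.0]]
ft_force: [-0.4, -0.5, -0.7]
grip_width: 0.0857
gripper_force: 0.0
```

```bash
python3 - <<'E'
from fad import *
o=env.observe();print(o['time_s'],o['position'],o['q'].round(1))
p,W=look('w12',['fader_grip','pointer'],{'fader_grip':.071,'pointer':.03});fad(p,W)
m=(abs(W[...,2]-.135)<.006)&(np.hypot(W[...,0]-.43,W[...,1]+.02)<.06);print('knob',m.sum(),rect(W[m]) if m.sum()>3 else '')
I=p['img'][120:240,150:400,::-1];a=cv2.resize(I,(750,360),interpolation=cv2.INTER_CUBIC)
q=env.get_image('top');b=q['img'][130:260,60:310,::-1];cv2.imwrite('pics/end.png',np.vstack([a[:, :750],cv2.resize(b,(750,240))]))
E
```

```text
46.0667 [0.40019993 0.26413477 0.20037301] [ 19.2  16.3  88.2   0.   75.5 -74.8]
fader_grip [278.5 183. ] 0.92 depthpt [0.4023 0.2813 0.0722] plane [0.4026 0.2818 0.071 ]
pointer [272.8 198.2] 0.77 depthpt [0.4173 0.2777 0.0729] plane [0.4313 0.2805 0.03  ]
box (array([401. , 257.3]), array([259.2, 100. ]), 93.6)
grip 968 (array([399.8, 279.9]), array([40.1, 22.1]), 3.7) line along 161 0.0237
pointer 316 [0.0134 0.0243 0.1039] tip along 0.0701
knob 4 (array([432.8,  -9.1]), array([3.9, 0.8]), 157.6)
```

View pics/end.png

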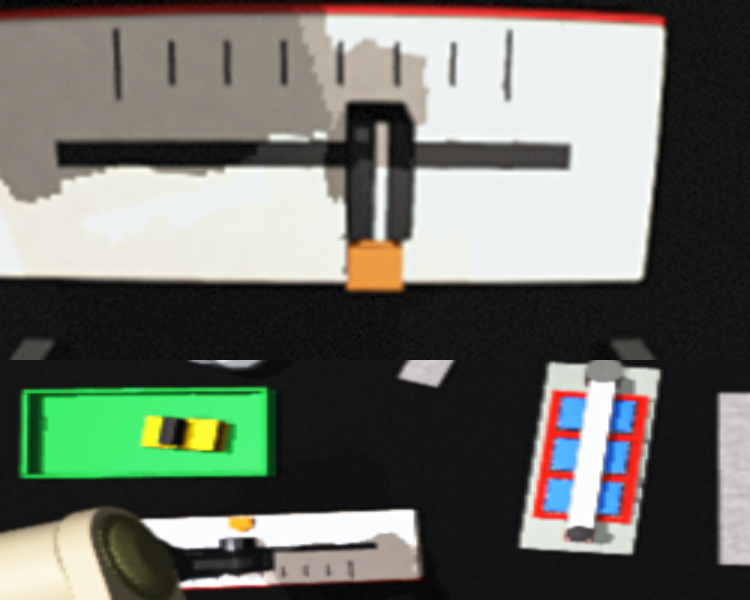

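The picture shows the white line (380,180) level with the orange pointer (375,265) to within 1–2 mm. The bar is shut over three seated blue cassettes, the yellow one stands in the tray, and the gripper is clear of everything.

```bash
python3 -c "
from rig import env
print(env.close_job())"
```

```text
the job is handed in; nothing more can be done
None
```

The job is done and handed in at about 46 s of the 210 s limit: I zeroed the fader, opened the bar, stood the one yellow cassette in the tray, seated all three blue cassettes, shut the bar and set the fader level with the pointer. The hand-in gave no verdict.

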